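# Pack the quilting templates away in the stacking organiser

## Robot

A 7-joint arm with a two-finger parallel gripper is mounted at the origin on a cart in front of the work surface, level with it; the furniture and walls round the work are solid. World frame = base frame: x ahead of the robot, y to its left, z up, the work surface at z = 0. Lengths are in m, angles in rad, forces in N, time in s.
With the tool pointing down it reaches from about 0.4 to 0.9 m from the base axis. Payload 5.5 kg.
Tool frame: the origin (TCP) lies midway between the tips of the shut fingers; the grasp point (between the pads) lies 19 mm behind it; z points along the fingers, y is the line along which they close (so a half turn about z gives the same grasp; the last joint's range is limited). The gripper opens to 92 mm and grips with 3 to 60 N. Pads are 19 mm wide; open, the fingers measure 130 mm over their backs; the gripper's body (75 mm by 190 mm) begins 47 mm behind the grasp point.
Start: joints at [-0.854, 0.501, -0.427, 1.55, 0.221, 1.138, -0.21], TCP at [0.285, 0.584, 0.191] pointing down, gripper open.
Joint ranges: [-2.88, 2.88], [-0.31, 2.03], [-1.54, 1.56], [0.2, 2.42], [-1.41, 4.55], [0.19, 2.02], [-2.57, 2.57]. Speed limits (rad/s): [2.57, 2.57, 3.14, 3.14, 3.14, 3.14, 3.14].

## Interface

Orientations are given as a unit quaternion [x, y, z, w].
In Python, from bench import robot gives the robot as it stands.
- The arm moves only by the tool step_arm, never from a script. Its arguments are lists of equal length, an entry for each row: "slide": the shift along the tool's x, y, z as a fraction of full scale, a list of three; "twist": the turn about the tool's z as a fraction of full scale. A call has 1 to 20 rows; each row shifts and turns the commanded pose from where the row before left it, along the tool's axes as they then stand; what a row does not reach is not made up. Full scale, the value 1, is 0.04 m for a shift and 0.15 rad for a turn. A row lasts 1/8 s, in which the tool goes at most 62.5 mm and 10.7 degrees, less where a joint would pass 70% of its speed; a pose out of reach is approached as far as the arm can. A call with a number of a shift or a turn outside -1 to 1 is refused whole. A call with a gripper value outside its range is refused whole. "hand" is the closure, from -1 (fully open) to 1 (shut), set as the call begins (left out, the last holds). The fingers move at their own pace and stop on an object; "grip_force" is the grip in N (left out, the last holds). Time passes only in rows, so rows that do not move let the fingers close. It gives the time, the measured TCP pose, the force, the opening and the grip force at its end, in the units of the state.
- robot.read_state(): the state, without advancing time (a new reading comes with each control period).
- robot.get_image(name): name is "side" or "top"; returns a dict with "color" (384x512x3 uint8, red, green, blue), "intrinsics" (3x3 intrinsics, pixels), "origin" and "attitude" of the camera in the world. Camera axes: x right, y up, looking along -z (the intrinsics and any distortion apply to the point x, -y, -z); pixel columns grow to the right and rows downward; lengths in m; the calibration is good to about 2 mm. A picture is of the moment at which its call begins. There is no depth.
- robot.close_job(): hands the job in; it is judged then, once.
The state is a dict: "t": time; "qpos": joint angles; "joint_velocities": joint speeds; "joint_efforts": joint torques, N m; "ee_pos": TCP position; "tool_rot": TCP orientation; "ft_force": force on the tool from outside, world axes, zero at the start; "moment": the same for the moment, N m; "gripper_width": finger opening in m; "finger_force": force on a finger pad.
Only numpy, scipy, OpenCV 4.12 (cv2) and the standard library are available. Lean on these libraries where they do the work, as an engineer would, in place of code of your own. Each camera call takes 0.05 s, during which the arm holds its last target. There are 200 camera calls.

## Task

Pack the quilting templates away: throw back the spring clip in the teal base tray, stack every template lying on the worktop flat and squarely on the cork bed, one on top of the other in line with the bed, and bring the clip down onto the pile. Then lower the thread caddy onto the base so that its four lugs drop fully home in the corner sockets, and leave it there. Leave the tin, the rotary cutter and the button pot where they are.

Things in the scene. Friction and masses are not known exactly. Their poses are not given: they have to be found in the camera images.
- base_tray: Teal base tray, 210 (x) x 160 (y) mm; it cannot move. Origin: centre of its underside; clip hinge at its +x end, z up. Floor 5 mm thick, side rims 16 mm high. Corner posts 32 x 32 mm, 68 mm high, at x = +-89, y = +-64 mm, each with a 19 x 19 mm square socket, 16 mm deep, in its top.
- bed (a point): Centre of the top of the cork bed in the base tray, at x = -25, y = 0, 8 mm above the worktop; same axes as the base. The bed is as large as a template, 120 (x) x 60 (y) mm, and marks where the pile belongs.
- clip (a joint): Hinge angle (rad) of the sprung steel clip. 0: shut, arm down over the bed; 1.85: thrown right back. Over-centre spring: below 0.95 it pulls the clip down, above that it throws it back, and it stays there; about 1.5 N at the bar moves it; it snaps over in about a second. On a pile of 3, 4 or 5 templates it reads about 0.25, 0.36 or 0.46.
- clip_bar (a point): Centre of the clip's red pull bar, round, 9 mm thick, 26 mm long along the base's y, 66 mm from the hinge pin. Pinch it by its two ends (it turns between the fingers as the clip swings) or push it. On a pile it is 19 mm above the top template. The clip's rubber foot is 14 mm below the bar.
- clip_hinge (a point): Middle of the clip's hinge pin, at x = 78, y = 0 mm in the base's frame, 29 mm above the worktop; the pin lies along the base's y, and opening carries the bar up and over towards +x of the base.
- caddy: Cream thread caddy, 210 (x) x 160 (y) mm, about 0.5 kg with the spools fixed in it; walls up to 45 mm. Four tapered lugs below its floor at x = +-89, y = +-64 mm, 11 mm long, 16 mm thick, 10 at the tip. Origin: centre, level with the lug tips (0 when on the worktop); z up. Fits the base either way round; seated, its origin is 57 mm above the base's origin.
- caddy_grip (a point): Centre of the caddy's wooden handle bar, 96 mm above the caddy's origin: bar 136 mm long along the caddy's x, 16 mm thick (y), 18 mm high, open beneath; balanced when lifted at its middle.
- template_pink: Quilting template of clear pink acrylic with white grid lines and a dark engraved curve, 120 (x) x 60 (y) x 6 mm, 52 g, lying flat; origin: centre of its underside. Pick it across its 60 mm width. May be absent.
- template_amber: Quilting template of clear amber-yellow acrylic with white grid lines and a dark engraved curve, 120 (x) x 60 (y) x 6 mm, 52 g, lying flat; origin: centre of its underside. Pick it across its 60 mm width. May be absent.
- template_green: Quilting template of clear green acrylic with white grid lines and a dark engraved curve, 120 (x) x 60 (y) x 6 mm, 52 g, lying flat; origin: centre of its underside. Pick it across its 60 mm width. May be absent.
- template_blue: Quilting template of clear blue acrylic with white grid lines and a dark engraved curve, 120 (x) x 60 (y) x 6 mm, 52 g, lying flat; origin: centre of its underside. Pick it across its 60 mm width. May be absent.
- template_violet: Quilting template of clear violet acrylic with white grid lines and a dark engraved curve, 120 (x) x 60 (y) x 6 mm, 52 g, lying flat; origin: centre of its underside. Pick it across its 60 mm width. May be absent.
- grey_tin: Grey metal tin, 70 mm across, 90 mm high, near the back of the work; bystander. Origin: centre of its underside.
- rotary_cutter: Rotary cutter with yellow handle, 158 mm long, lying near the back; bystander. Origin: centre of its underside.
- button_pot: Round grey and blue pot, 66 mm across, 30 mm high; bystander. Origin: centre of its underside.
Not all that is in view belongs to the job. Of the things that look like the template_pink, take the one that is farthest to the robot's left at the start.

How it is judged:
On the way, in this order (a step that is already met when the one before it is completed fails the run):
1. the clip is thrown back (value of joint clip above 1.4 rad), for 0.2 s.
2. every template lies squarely in the pile on the cork bed and the clip is down on the pile (horizontal distance between each of template_pink, template_amber, template_green, template_blue, template_violet and bed below 0.01 m and angle between the x axis of each of template_pink, template_amber, template_green, template_blue, template_violet and the x axis of base_tray, either way round below 0.14 rad and angle between each of template_pink, template_amber, template_green, template_blue, template_violet's own z axis and vertical below 0.07 rad and z of each of template_pink, template_amber, template_green, template_blue, template_violet in the frame of bed below 0.0265 m and linear speed of each of template_pink, template_amber, template_green, template_blue, template_violet below 0.02 m/s and value of joint clip below 0.55 rad), for 0.3 s.
3. the caddy stands on the base with all four lugs home in the sockets (horizontal distance between caddy and base_tray below 0.005 m and angle between the x axis of caddy and the x axis of base_tray, either way round below 0.04 rad and z of caddy in the frame of base_tray below 0.0605 m and angle between caddy's own z axis and vertical below 0.03 rad), for 0.2 s.
At the end, for the whole second after the job is handed in: Every template present lies flat in one pile, within 10 mm and 8 degrees of the cork bed; the clip is down on it (below 0.55 rad); the caddy is seated level (origin under 60.5 mm above the base origin, within 5 mm and 2.3 degrees); all at rest (all of step 2 and all of step 3 and linear speed of caddy below 0.02 m/s); the robot touches nothing.
It fails at once if the grey tin is pushed out of its place (over 30 mm) (distance of grey_tin from where it was at the start of the episode above 0.03 m).
It fails at once if the rotary cutter is pushed out of its place (over 30 mm) (distance of rotary_cutter from where it was at the start of the episode above 0.03 m).
It fails at once if the button pot is pushed out of its place (over 30 mm) (distance of button_pot from where it was at the start of the episode above 0.03 m).
Of template_pink, template_amber, template_green, template_blue, template_violet only 3 to 5 are there at a start; the rules pass over those that are not, and their reading is None.
At some moment in a run one of caddy may be knocked a few centimetres aside while the robot is not near it.
Once in a run the grip may slacken for a moment while it holds something.
It also fails if it takes over 210 s, if anything falls off the work surface, if the arm or the gripper's body presses on something with over 40 N, if the wrist force passes 120 N, or if a joint passes its speed limit or range.

## Working session

There is one attempt and no reset: what is moved stays moved. The work goes in short steps, Python scripts to look and compute and a tool call to move; the robot and the scene stay as the last step left them, time stands still between calls to the robot, and variables do not carry over. Pictures are saved under pics/ and viewed, at most 14 in all, crops included, and the job is handed in when it is done.

Besides the shell and the picture viewer there is one more tool, called in YAML: its name, and indented under it one key for each argument. step_arm: Moves the arm, as the interface text tells. Shift numbers are shares of 0.04 m and turn numbers shares of 0.15 rad, none past 1 either way. Its arguments: {"type":"object","properties":{"slide":{"type":"array"},"twist":{"type":"array"},"hand":{"type":"number"},"grip_force":{"type":"number"}},"required":["slide","twist"]}

```bash
ls; mkdir -p pics; cat > h.py <<'E'
import numpy as np, cv2
from bench import robot
from scipy.spatial.transform import Rotation as R
def rot(a):
    a=np.array(a,float)
    return a if a.shape==(3,3) else R.from_quat(a).as_matrix()
def shot(name,fn=None):
    d=robot.get_image(name)
    if fn: cv2.imwrite('pics/'+fn,d['color'][:,:,::-1])
    return d
def proj(d,P):
    P=np.atleast_2d(P); c=(P-np.array(d['origin']))@rot(d['attitude'])
    K=np.array(d['intrinsics']); x=c[:,0]/-c[:,2]; y=-c[:,1]/-c[:,2]
    return np.c_[K[0,0]*x+K[0,2],K[1,1]*y+K[1,2]]
def ray(d,uv):
    K=np.array(d['intrinsics']); uv=np.atleast_2d(uv).astype(float)
    v=np.c_[(uv[:,0]-K[0,2])/K[0,0],-(uv[:,1]-K[1,2])/K[1,1],-np.ones(len(uv))]
    return v@rot(d['attitude']).T
def atz(d,uv,z):
    v=ray(d,uv); o=np.array(d['origin']); return o+v*((z-o[2])/v[:,2])[:,None]
def tri(d1,u1,d2,u2):
    a=ray(d1,u1)[0];b=ray(d2,u2)[0];o1=np.array(d1['origin']);o2=np.array(d2['origin'])
    s=np.linalg.lstsq(np.c_[a,-b],o2-o1,rcond=None)[0]
    p=o1+a*s[0];q=o2+b*s[1]; return (p+q)/2,np.linalg.norm(p-q)
E
python3 - <<'E'
from h import *
import pickle
for n in('top','side'):
    d=shot(n,n+'0.png'); pickle.dump(d,open(n+'0.pkl','wb'))
    print(n,{k:np.round(v,4).tolist() if k!='color' else 0 for k,v in d.items()})
print(robot.read_state())
E
```

```text
pics
top {'color': 0, 'intrinsics': [[407.3954, 0.0, 253.774], [0.0, 407.3954, 194.2689], [0.0, 0.0, 1.0]], 'origin': [0.3536, -0.0684, 1.3991], 'attitude': [-0.0484, 0.0585, 0.7101, -0.7]}
side {'color': 0, 'intrinsics': [[497.7845, 0.0, 255.4768], [0.0, 497.7845, 192.6522], [0.0, 0.0, 1.0]], 'origin': [0.5092, -1.7942, 0.8563], 'attitude': [0.5471, -0.0086, -0.0209, 0.8368]}
{'t': 0.1, 'qpos': array([-0.8537961 ,  0.501749  , -0.42684735,  1.5513342 ,  0.22076962,
        1.13830094, -0.2102753 ]), 'joint_velocities': array([-0.00114314, -0.00221041,  0.00013538, -0.00231897,  0.00110652,
       -0.00146072,  0.00221759]), 'joint_efforts': array([-1.07071863e-02, -5.67870426e+01, -5.83809972e+00, -2.79916102e+01,
       -6.89306762e-02,  2.40298617e-02,  1.87791483e-05]), 'ee_pos': array([0.28464765, 0.58359132, 0.19019352]), 'tool_rot': array([ 2.24912790e-01,  9.74378509e-01, -8.35078831e-04, -2.47364815e-04]), 'ft_force': array([-0.34543631, -0.48342376,  1.22520631]), 'moment': array([-0.02004332, -0.00328621, -0.04941317]), 'finger_force': 0.0, 'gripper_width': 0.09204356876423987}
```

View pics/top0.png

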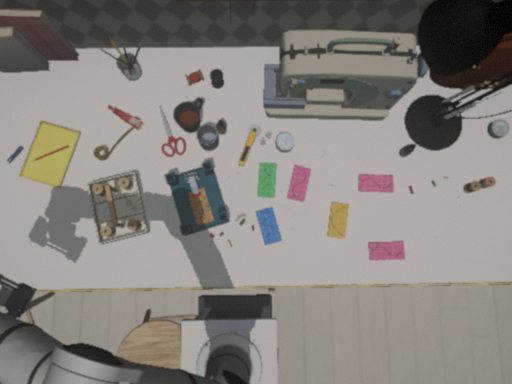

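View pics/side0.png

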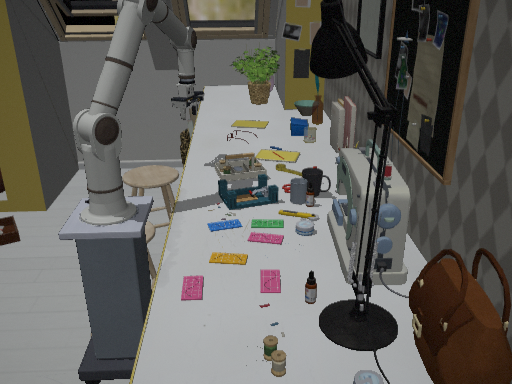

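Top view: pink candidates are at (299,183), (376,183) and (387,250). The leftmost, (299,183), is the real one. The others are green (267,180), blue (269,226) and amber (338,220), with no violet seen. The tray is at (198,200), the caddy at (118,207), the tin at (207,136), the cutter at (248,147) and the pot at (285,141).

```bash
cat > seg.py <<'E'
from h import *
# colour sets by Lab/HSV hue; returns rect in metric plane z
HUE={'pink':(160,178),'amber':(15,28),'green':(50,80),'blue':(100,125),'violet':(128,155)}
def blobs(d,name,minA=150,maxA=1500,z=.006,smin=110):
    hsv=cv2.cvtColor(d['color'],cv2.COLOR_RGB2HSV); lo,hi=HUE[name]
    m=((hsv[...,0]>=lo)&(hsv[...,0]<=hi)&(hsv[...,1]>smin)&(hsv[...,2]>60)).astype('uint8')
    m=cv2.morphologyEx(m,cv2.MORPH_CLOSE,np.ones((5,5)))
    n,l,s,c=cv2.connectedComponentsWithStats(m); out=[]
    for i in range(1,n):
        if minA<s[i,4]<maxA:
            ys,xs=np.nonzero(l==i)
            P=atz(d,np.c_[xs,ys],z)[:,:2].astype('float32')
            r=cv2.minAreaRect(P); (w,h),a=r[1],r[2]
            if w<h: a+=90
            cen=P.mean(0)
            out.append((name,np.round(c[i]).tolist(),int(s[i,4]),cen.round(4).tolist(),np.round(r[0],4).tolist(),np.round(sorted((w,h)),3).tolist(),round((a+90)%180-90,1)))
    return out
E
python3 - <<'E'
from seg import *
import pickle
for n in('top','side'):
    d=pickle.load(open(n+'0.pkl','rb'))
    for k in HUE:
        for b in blobs(d,k): print(n,*b)
t=pickle.load(open('top0.pkl','rb'))['color'][:,:,::-1]
cv2.imwrite('pics/c1.png',cv2.resize(t[115:255,80:280],None,fx=4,fy=4,interpolation=cv2.INTER_CUBIC))
t=pickle.load(open('side0.pkl','rb'))['color'][:,:,::-1]
cv2.imwrite('pics/c2.png',cv2.resize(t[145:305,170:330],None,fx=3.7,fy=3.7,interpolation=cv2.INTER_CUBIC))
E
```

```text
top pink [299.0, 183.0] 272 [0.604200005531311, -0.24690000712871552] [0.6044, -0.2481] [0.048, 0.109] -14.7
top pink [373.0, 182.0] 204 [0.6033999919891357, -0.5069000124931335] [0.6032, -0.5155] [0.046, 0.109] 86.9
top pink [388.0, 251.0] 356 [0.3659000098705292, -0.5422000288963318] [0.3682, -0.5377] [0.047, 0.11] 89.1
top amber [338.0, 220.0] 534 [0.4729999899864197, -0.37709999084472656] [0.4735, -0.3773] [0.055, 0.115] -9.6
top blue [268.0, 226.0] 513 [0.45719999074935913, -0.1378999948501587] [0.4571, -0.138] [0.053, 0.114] 15.0
side pink [265.0, 238.0] 273 [0.6050000190734863, -0.2563000023365021] [0.6047, -0.2554] [0.06, 0.116] -14.4
side pink [270.0, 281.0] 435 [0.602400004863739, -0.5234000086784363] [0.6033, -0.5218] [0.056, 0.118] 86.8
side pink [192.0, 288.0] 458 [0.36910000443458557, -0.546500027179718] [0.3688, -0.544] [0.058, 0.12] -89.0
side amber [460.0, 90.0] 1387 [2.892699956893921, 3.351099967956543] [5.0725, 8.0284] [0.218, 17.304] 65.2
side amber [259.0, 93.0] 155 [0.7056000232696533, 2.081899881362915] [0.6849, 2.1136] [0.153, 0.653] 83.5
side amber [250.0, 123.0] 180 [0.6025999784469604, 1.2211999893188477] [0.5997, 1.2213] [0.114, 0.216] -4.3
side amber [280.0, 159.0] 457 [0.7278000116348267, 0.5688999891281128] [0.7135, 0.5204] [0.217, 0.357] 85.8
side amber [228.0, 258.0] 374 [0.47530001401901245, -0.3840000033378601] [0.4749, -0.3833] [0.064, 0.12] -9.2
side green [267.0, 224.0] 239 [0.6187000274658203, -0.14509999752044678] [0.6184, -0.1438] [0.057, 0.113] -3.5
side blue [298.0, 127.0] 258 [0.891700029373169, 1.132200002670288] [0.8995, 1.1401] [0.1, 0.373] 83.7
side blue [224.0, 225.0] 258 [0.459199994802475, -0.1446000039577484] [0.4599, -0.1443] [0.065, 0.117] 14.4
```

View pics/c1.png

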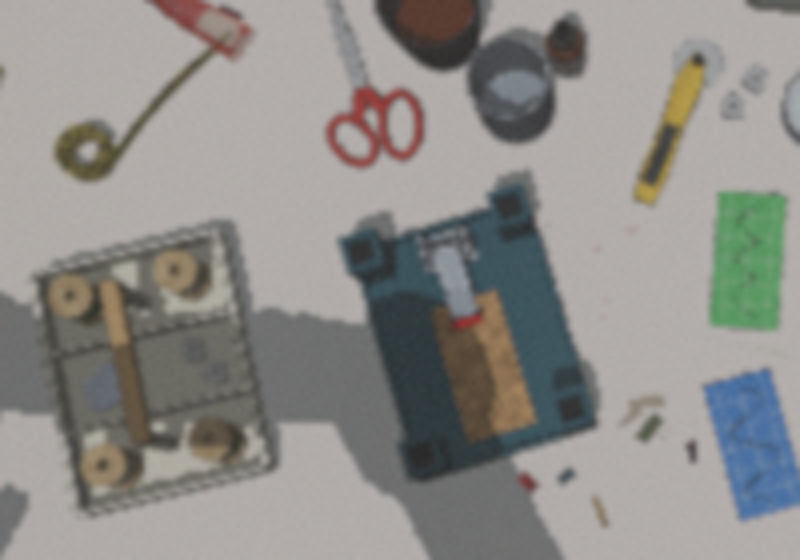

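View pics/c2.png

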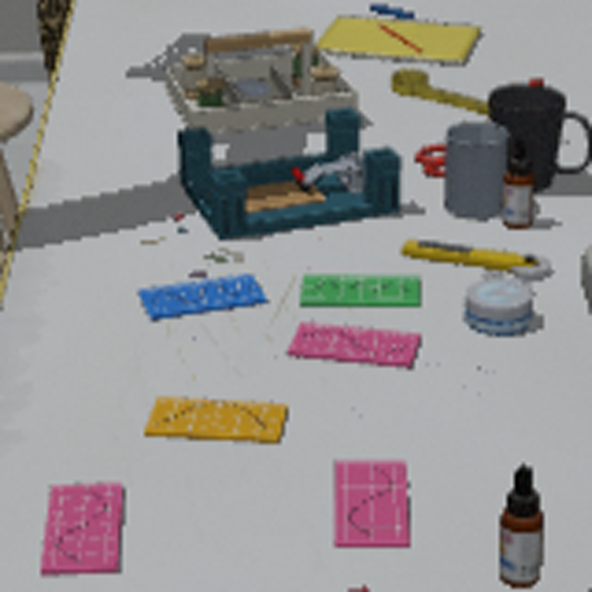

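The crops confirm the choice: four templates, with the true pink at (299,183) next to green. There is no violet. The clip is shut, its red bar is at about (196,195), and the hinge end points up the image (+x world). Next I fit poses by silhouette.

```bash
cat > fit.py <<'E'
from h import *
from scipy.optimize import minimize
S=4
def box(x0,x1,y0,y1,z0,z1): return np.array([[x,y,z] for x in(x0,x1) for y in(y0,y1) for z in(z0,z1)])
TEMPL=[box(-.06,.06,-.03,.03,0,.006)]
POSTS=[box(a-.016,a+.016,b-.016,b+.016,0,.068) for a in(-.089,.089) for b in(-.064,.064)]
TRAY=POSTS+[box(-.105,.105,-.08,.08,0,.016)]
CADDY=[box(-.105,.105,-.08,.08,.011,.045)]
BAR=[box(-.068,.068,-.008,.008,.087,.105)]
BED=[box(-.06,.06,-.03,.03,.0,.0001)]
RNG={'pink':(155,179,90),'amber':(15,28,120),'green':(45,80,90),'blue':(100,125,100),'teal':(85,112,75)}
def mask(d,name,win,fill=True):
    u0,v0,u1,v1=win
    im=cv2.resize(d['color'][v0:v1,u0:u1],None,fx=S,fy=S,interpolation=cv2.INTER_CUBIC)
    h=cv2.cvtColor(im,cv2.COLOR_RGB2HSV); lo,hi,s=RNG[name]
    m=((h[...,0]>=lo)&(h[...,0]<=hi)&(h[...,1]>s)).astype('uint8')
    m=cv2.morphologyEx(m,cv2.MORPH_CLOSE,np.ones((13,13)))
    n,l,st,_=cv2.connectedComponentsWithStats(m); m=(l==1+st[1:,4].argmax()).astype('uint8')
    c,_=cv2.findContours(m,cv2.RETR_EXTERNAL if fill else cv2.RETR_LIST,cv2.CHAIN_APPROX_NONE)
    if fill: cv2.drawContours(m,c,-1,1,-1)
    return m
def render(d,boxes,p,z,win,shape):
    c,s=np.cos(p[2]),np.sin(p[2]); Rz=np.array([[c,-s,0],[s,c,0],[0,0,1]]); m=np.zeros(shape,'uint8')
    for b in boxes:
        uv=(proj(d,b@Rz.T+[p[0],p[1],z])-win[:2]+.5)*S-.5
        cv2.fillConvexPoly(m,np.round(cv2.convexHull(uv.astype('float32'))*16).astype(int),1,cv2.LINE_8,4)
    return m
def fit(views,boxes,p0,z=0):
    # views: list of (d,mask,win)
    def cost(q):
        p=np.array(p0)+np.array(q)*[.01,.01,.1]; e=0
        for d,m,w in views:
            r=render(d,boxes,p,z,w,m.shape); e+=1-(r&m).sum()/max(1,(r|m).sum())
        return e
    best=None
    for k in range(2):
        q0=[0,0,0] if best is None else best.x
        best=minimize(cost,q0,method='Nelder-Mead',options=dict(initial_simplex=np.array([q0]+[np.array(q0)+e for e in np.eye(3)*(1-.6*k)]),xatol=.01,fatol=1e-4))
    return np.array(p0)+best.x*[.01,.01,.1],best.fun/len(views)
E
python3 - <<'E'
from fit import *
import pickle
T=pickle.load(open('top0.pkl','rb'));D=pickle.load(open('side0.pkl','rb'))
def go(n,boxes,p0,wt,ws):
    vt=(T,mask(T,n,wt),wt);vs=(D,mask(D,n,ws),ws)
    for nm,v in(('top',[vt]),('side',[vs]),('both',[vt,vs])):
        p,e=fit(v,boxes,p0); print(n,nm,np.round(p,4),'deg',round(np.degrees(p[2]),1),'1-iou',round(e,3))
go('pink',TEMPL,[.604,-.248,-.25],(275,155,325,212),(240,225,295,252))
go('amber',TEMPL,[.473,-.378,-.17],(318,192,362,246),(200,245,260,272))
go('green',TEMPL,[.618,-.14,-.06],(250,152,282,208),(245,212,292,232))
go('blue',TEMPL,[.458,-.138,.26],(250,198,290,252),(200,212,250,236))
go('teal',TRAY,[.55,.09,.26],(155,155,235,240),(212,168,285,212))
E
```

```text
pink top [ 0.6056 -0.2473 -0.2264] deg -13.0 1-iou 0.16
pink side [ 0.6073 -0.2471 -0.2257] deg -12.9 1-iou 0.154
pink both [ 0.6055 -0.2465 -0.2254] deg -12.9 1-iou 0.157
amber top [ 0.474  -0.3771 -0.153 ] deg -8.8 1-iou 0.195
amber side [ 0.4749 -0.3771 -0.1302] deg -7.5 1-iou 0.128
amber both [ 0.4763 -0.3764 -0.1675] deg -9.6 1-iou 0.162
green top [ 0.6212 -0.1356 -0.1026] deg -5.9 1-iou 0.211
green side [ 0.6182 -0.133  -0.0715] deg -4.1 1-iou 0.178
green both [ 0.6195 -0.1327 -0.0604] deg -3.5 1-iou 0.186
blue top [ 0.457  -0.1384  0.2311] deg 13.2 1-iou 0.149
blue side [ 0.4589 -0.1365  0.252 ] deg 14.4 1-iou 0.126
blue both [ 0.4573 -0.1361  0.2598] deg 14.9 1-iou 0.138
teal top [ 0.5671 -0.0112  0.3228] deg 18.5 1-iou 0.673
teal side [0.551  0.1039 0.258 ] deg 14.8 1-iou 0.079
teal both [0.5512 0.1031 0.2476] deg 14.2 1-iou 0.434
```

```bash
python3 - <<'E'
from fit import *
import fit as F, pickle
T=pickle.load(open('top0.pkl','rb'));D=pickle.load(open('side0.pkl','rb'))
h=cv2.cvtColor(T['color'],cv2.COLOR_RGB2HSV)
for u,v in((190,205),(180,210),(215,195),(185,230),(225,218),(160,200),(240,200)): print(u,v,h[v,u])
def tm(win):
    u0,v0,u1,v1=win
    im=cv2.resize(T['color'][v0:v1,u0:u1],None,fx=S,fy=S,interpolation=cv2.INTER_CUBIC).astype(int)
    m=((im[...,2]-im[...,0])>6).astype('uint8')
    m=cv2.morphologyEx(m,cv2.MORPH_OPEN,np.ones((7,7)));m=cv2.morphologyEx(m,cv2.MORPH_CLOSE,np.ones((13,13)))
    n,l,st,_=cv2.connectedComponentsWithStats(m); m=(l==1+st[1:,4].argmax()).astype('uint8')
    c,_=cv2.findContours(m,cv2.RETR_EXTERNAL,cv2.CHAIN_APPROX_NONE); cv2.drawContours(m,c,-1,1,-1); return m
w=(155,150,240,245);m=tm(w);ws=(212,168,285,212)
vt=(T,m,w);vs=(D,mask(D,'teal',ws),ws)
for v in([vt],[vs],[vt,vs]): p,e=fit(v,TRAY,[.551,.1,.26]); print('tray',p.round(4),np.degrees(p[2]),e)
# bed by cork hue in top, z=.008
F.RNG['cork']=(8,22,75); wb=(180,180,220,230); mb=mask(T,'cork',wb)
pb,e=fit([(T,mb,wb)],BED,[.53,.1,.26],.008); print('bed',pb,e,'base from bed',pb[:2]+.025*np.array([np.cos(pb[2]),np.sin(pb[2])]))
# caddy handle bar
F.RNG['wood']=(5,22,60); wc=(100,180,122,233); mc=mask(T,'wood',wc); wd=(220,150,265,170); md=mask(D,'wood',wd)
pc,e=fit([(T,mc,wc)],BAR,[.51,.31,.2]); print('bar top',pc,e)
pc,e=fit([(D,md,wd)],BAR,[.51,.34,.2]); print('bar side',pc,e)
o=T['color'][:,:,::-1].copy(); big=cv2.resize(o[140:250,80:245],None,fx=4,fy=4,interpolation=cv2.INTER_CUBIC)
ov=[]
def draw(boxes,p,z,win,col):
    r=render(T,boxes,p,z,(80,140,245,250),big.shape[:2]); c,_=cv2.findContours(r,cv2.RETR_LIST,cv2.CHAIN_APPROX_NONE); cv2.drawContours(big,c,-1,col,1)
p,_=fit([vt,vs],TRAY,[.551,.1,.26])
draw(TRAY,p,0,w,(0,0,255)); draw(BED,pb,.008,w,(0,255,0))
pc,e=fit([(T,mc,wc),(D,md,wd)],BAR,[.51,.325,.2]); print('bar both',pc,e)
draw(BAR,pc,0,w,(255,0,255)); draw(CADDY,pc,0,w,(255,255,0))
cv2.imwrite('pics/o1.png',big)
# bar triangulation (red pull bar)
def red(d,win):
    u0,v0,u1,v1=win; im=d['color'][v0:v1,u0:u1].astype(int); m=(im[...,0]-im[...,1]>70)&(im[...,0]-im[...,2]>50)
    ys,xs=np.nonzero(m); return np.array([xs.mean()+u0,ys.mean()+v0]),len(xs)
a,na=red(T,(185,185,205,205)); b,nb=red(D,(240,185,262,200)); print(a,na,b,nb,tri(T,a,D,b))
E
```

```text
190 205 [105  25  62]
180 210 [101  70  62]
215 195 [98 84 94]
185 230 [60  5 47]
225 218 [102  41  62]
160 200 [ 90   2 112]
240 200 [  9  10 177]
tray [0.5524 0.1019 0.2935] 16.814485091978923 0.030441810344827624
tray [0.551  0.1039 0.2578] 14.771965136594405 0.07905233312509008
tray [0.5526 0.1026 0.2881] 16.50936548209964 0.06078830575253408
bed [0.52615004 0.09495362 0.3107689 ] 0.18506526358393205 base from bed [0.54995251 0.10259839]
bar top [0.51 0.31 0.2 ] 1.0
bar side [0.52742743 0.36496882 0.03408769] 0.3244274809160306
bar both [0.52480636 0.37126911 0.28682396] 0.35869901927089654
[196.75 195.  ] 8 [250.2 191.8] 5 (array([0.56361134, 0.10410719, 0.02817079]), np.float64(0.0019087409243425768))
```

View pics/o1.png

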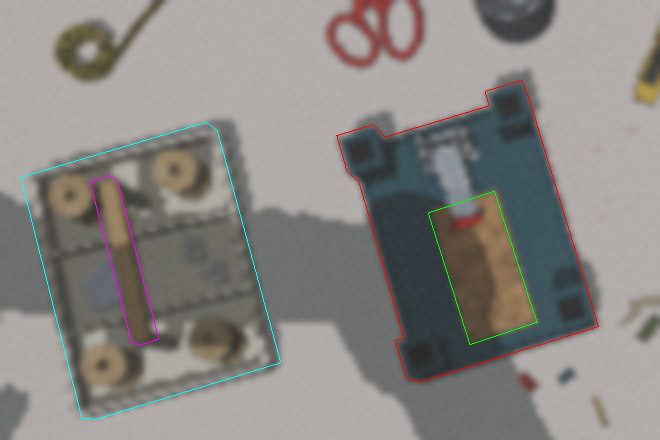

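The overlay matches the tray outline well, giving base ≈ (0.5526, 0.1022) with yaw ≈ 16.5°. The bed lands where expected. The clip bar was triangulated at z ≈ 0.028, against about 0.029 in the text. Now the move helper.

```bash
cat > plan.py <<'E'
import sys
from h import *
BASE=np.array([.5526,.1022]); YAW=np.radians(16.6)
def base2w(x,y=0):
    c,s=np.cos(YAW),np.sin(YAW); return BASE+[c*x-s*y,s*x+c*y]
def plan(x,y,z,axdeg):
    """axdeg: direction of the tool x axis (tool y is axdeg-90)"""
    s=robot.read_state(); M=rot(s['tool_rot']); p=np.array(s['ee_pos'])
    cur=np.degrees(np.arctan2(M[1,0],M[0,0]))
    dt=-((axdeg-cur+180)%360-180)   # cw positive twist
    a=np.radians(axdeg); d=np.array([x,y,z])-p
    t=[d[0]*np.cos(a)+d[1]*np.sin(a),d[0]*np.sin(a)-d[1]*np.cos(a),-d[2]]
    print('t',round(s['t'],1),'pos',p.round(4),'ax',round(cur,1),'twist',round(np.radians(dt)/.15,2),'slide',(np.array(t)/.04).round(2),'w',round(s['gripper_width'],4),'q',np.round(s['qpos'],2),'F',np.round(s['ft_force'],1))
if __name__=='__main__':
    a=[float(v) for v in sys.argv[2:]]
    if sys.argv[1]=='b': plan(*base2w(a[0]/1000,a[1]/1000),a[2]/1000,16.6+(a[3] if len(a)>3 else 0))
    else: plan(*a)
E
python3 plan.py b 12 0 190
```

```text
t 0.1 pos [0.2846 0.5836 0.1902] ax 154.0 twist 15.99 slide [ 3.28 13.45  0.  ] w 0.092 q [-0.85  0.5  -0.43  1.55  0.22  1.14 -0.21] F [-0.3 -0.5  1.2]
```

step_arm:
  slide:
    - [0,0,0]
    - [0,0,0]
    - [0,0,0]
    - [0,0,0]
    - [0,0,0]
    - [0,0,0]
    - [0,0,0]
    - [0,0,0]
    - [0,0,0]
    - [0,0,0]
    - [0,0,0]
    - [0,0,0]
    - [0,0,0]
    - [0,0,0]
    - [0,0,0]
    - [0,0,0]
    - [0,0,0]
  twist: [1,1,1,1,1,1,1,1,1,1,1,1,1,1,1,1,0]
  hand: 0
  grip_force: 20

```text
t: 2.22
ee_pos: [0.2847, 0.5839, 0.1906]
tool_rot: [0.99, 0.144, -0.0, 0.001]
ft_force: [-0.7, 0.1, 0.3]
gripper_width: 0.0458
finger_force: 0.0
```

```bash
python3 plan.py b 12 0 190
```

```text
t 2.2 pos [0.2847 0.5839 0.1906] ax 16.6 twist -0.0 slide [3.280e+00 1.345e+01 1.000e-02] w 0.0458 q [-1.2   0.47  0.06  1.56 -0.03  1.11 -2.42] F [-0.7  0.1  0.3]
```

step_arm:
  slide:
    - [0.24,0.96,0]
    - [0.24,0.96,0]
    - [0.24,0.96,0]
    - [0.24,0.96,0]
    - [0.24,0.96,0]
    - [0.24,0.96,0]
    - [0.24,0.96,0]
    - [0.24,0.96,0]
    - [0.23,0.96,0]
    - [0.23,0.96,0]
    - [0.23,0.96,0]
    - [0.23,0.96,0]
    - [0.23,0.96,0]
    - [0.2,0.96,0]
    - [0,0,0]
    - [0,0,0]
  twist: [0,0,0,0,0,0,0,0,0,0,0,0,0,0,0,0]

```text
t: 4.22
ee_pos: [0.5625, 0.1065, 0.1908]
tool_rot: [0.99, 0.144, -0.0, -0.0]
ft_force: [0.3, 1.1, 0.0]
gripper_width: 0.0461
finger_force: 0.0
```

```bash
python3 plan.py b 12 0 17; python3 -c "
from plan import *
import pickle
T=pickle.load(open('top0.pkl','rb'))
d=shot('top','n1.png'); cv2.imwrite('pics/n1.png',cv2.resize(d['color'][100:300,60:360,::-1],None,fx=2.6,fy=2.6,interpolation=2))
print(np.abs(d['color'].astype(int)-T['color'])[150:200,290:330].mean())"
```

```text
t 4.2 pos [0.5625 0.1065 0.1908] ax 16.6 twist 0.0 slide [0.03 0.03 4.34] w 0.0461 q [-0.47  0.34  0.29  1.77 -0.11  1.05 -1.42] F [0.3 1.1 0. ]
5.823833333333333
```

View pics/n1.png

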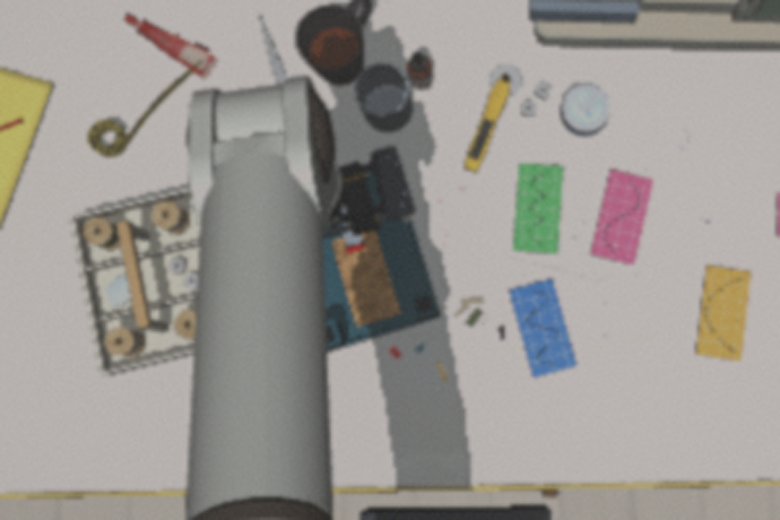

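The arm is above the clip bar, with the red bar at (354,243) just beneath the gripper. The templates have not moved. Descending and pinching.

step_arm:
  slide:
    - [0.03,0.03,0.8]
    - [0,0,0.8]
    - [0,0,0.8]
    - [0,0,0.8]
    - [0,0,0.6]
    - [0,0,0.3]
    - [0,0,0.24]
    - [0,0,0]
    - [0,0,0]
  twist: [0,0,0,0,0,0,0,0,0]

```text
t: 5.4
ee_pos: [0.5652, 0.1053, 0.0183]
tool_rot: [0.99, 0.143, 0.001, -0.0]
ft_force: [0.2, 0.9, -0.3]
gripper_width: 0.0458
finger_force: 0.0
```

step_arm:
  slide:
    - [0,0,0]
    - [0,0,0]
    - [0,0,0]
    - [0,0,0]
    - [0,0,0]
  twist: [0,0,0,0,0]
  hand: 1
  grip_force: 15

```text
t: 6.02
ee_pos: [0.5644, 0.1051, 0.0175]
tool_rot: [0.99, 0.143, -0.0, -0.0]
ft_force: [0.2, 1.0, -0.3]
gripper_width: 0.0021
finger_force: 0.0
```

```bash
python3 plan.py b 12 0 17
```

```text
t 6.0 pos [0.5644 0.1051 0.0175] ax 16.5 twist -0.01 slide [-0.   -0.02  0.01] w 0.0021 q [-0.42  0.57  0.24  1.88 -0.2   0.71 -1.35] F [ 0.2  1.  -0.3]
```

```bash
python3 - <<'E'
from h import *
d=shot('side'); cv2.imwrite('pics/n2.png',cv2.resize(d['color'][150:220,200:300,::-1],None,fx=8,fy=8,interpolation=2))
print(proj(d,[robot.read_state()['ee_pos']]))
E
```

```text
[[250.19716739 194.0935749 ]]
```

View pics/n2.png

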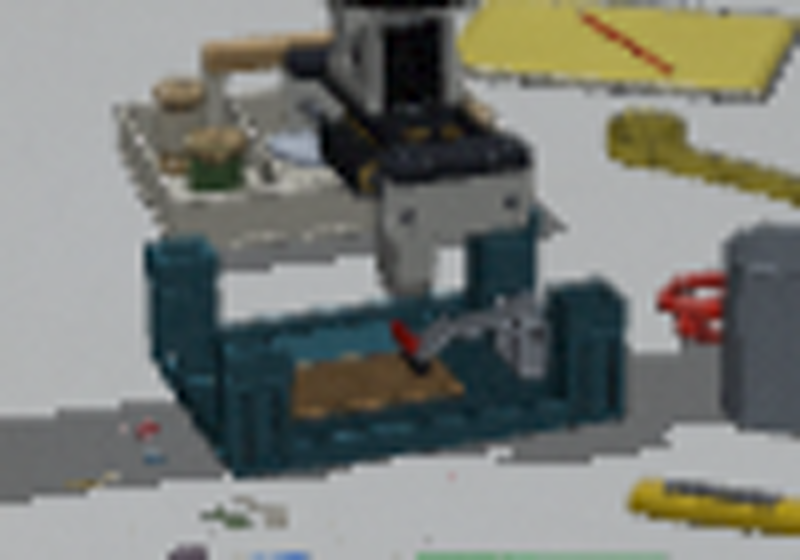

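The fingers closed on nothing (width 2 mm). The side view shows the fingertip at about crop (410,297), above the projected TCP at (401,353), with the red bar at (405,340). I'll test the TCP reading against both cameras.

```bash
python3 - <<'E'
from h import *
import pickle
d=pickle.load(open('side0.pkl','rb'));T=pickle.load(open('top0.pkl','rb'))
for z in(.19,.25,.3): print('top n1',z,(proj(T,[.5625,.1065,z])-[60,100])*2.6)
for z in(.0,.017,.03,.04,.05,.06,.08): print('side',z,(proj(d,[.5644,.1051,z])-[200,150])*8)
for y in(.12,.13,.15): print('side y',y,(proj(d,[.5644,y,.017])-[200,150])*8)
E
cat > /dev/null; python3 -c "
from h import *
d=shot('top'); cv2.imwrite('pics/n3.png',cv2.resize(d['color'][150:250,150:250,::-1],None,fx=6,fy=6,interpolation=2))"
```

```text
top n1 0.19 [[335.89619966 226.2713031 ]]
top n1 0.25 [[328.06503113 217.07919815]]
top n1 0.3 [[320.90280551 208.6722881 ]]
side 0.0 [[401.92858074 383.28044575]]
side 0.017 [[401.51725941 353.5672739 ]]
side 0.03 [[401.20089182 330.71340324]]
side 0.04 [[400.95644586 313.05503243]]
side 0.05 [[400.71104927 295.32798873]]
side 0.06 [[400.46469647 277.53187076]]
side 0.08 [[399.96909984 241.73079079]]
side y 0.12 [[400.53465492 342.11776572]]
side y 0.13 [[399.88234524 334.51692003]]
side y 0.15 [[398.59463571 319.51226561]]
```

View pics/n3.png

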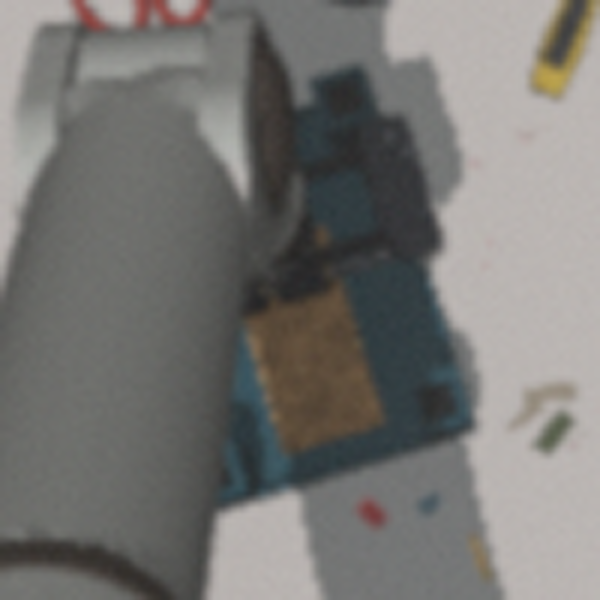

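```bash
python3 - <<'E'
from h import *
d=shot('side')['color']
for r in range(180,199): print(r,[tuple(int(v) for v in d[r,c]) for c in (246,248,250,252,254,256)])
E
```

```text
180 [(103, 106, 106), (84, 85, 85), (106, 108, 106), (106, 108, 106), (103, 104, 103), (104, 106, 108)]
181 [(102, 105, 106), (80, 79, 78), (105, 106, 104), (106, 106, 104), (141, 142, 142), (169, 171, 174)]
182 [(170, 172, 174), (67, 67, 66), (103, 105, 103), (107, 109, 106), (145, 146, 147), (179, 180, 182)]
183 [(176, 179, 181), (62, 62, 63), (104, 105, 104), (106, 107, 105), (145, 148, 148), (177, 179, 181)]
184 [(178, 180, 182), (85, 86, 84), (104, 106, 104), (105, 106, 104), (146, 148, 148), (176, 179, 181)]
185 [(177, 180, 182), (87, 87, 86), (90, 90, 88), (82, 83, 82), (153, 155, 156), (177, 179, 180)]
186 [(177, 179, 180), (107, 108, 108), (71, 72, 69), (62, 66, 68), (129, 146, 151), (109, 123, 129)]
187 [(127, 141, 145), (100, 118, 122), (45, 67, 78), (30, 47, 53), (59, 77, 84), (37, 61, 70)]
188 [(54, 69, 76), (47, 66, 74), (27, 54, 62), (23, 47, 55), (26, 48, 59), (29, 55, 64)]
189 [(27, 50, 59), (29, 53, 59), (22, 46, 52), (23, 47, 53), (26, 46, 53), (30, 47, 51)]
190 [(37, 70, 82), (48, 62, 72), (51, 30, 33), (22, 42, 50), (70, 74, 79), (67, 73, 78)]
191 [(41, 79, 92), (45, 76, 89), (85, 11, 18), (50, 60, 66), (74, 79, 84), (88, 93, 99)]
192 [(41, 77, 92), (43, 79, 93), (90, 18, 13), (84, 49, 52), (75, 79, 84), (43, 51, 57)]
193 [(39, 79, 91), (40, 78, 90), (61, 24, 26), (81, 61, 65), (82, 91, 98), (24, 42, 50)]
194 [(62, 59, 54), (77, 67, 54), (32, 20, 18), (72, 72, 77), (59, 61, 58), (24, 43, 50)]
195 [(83, 65, 44), (82, 64, 41), (73, 57, 38), (29, 32, 35), (79, 62, 45), (21, 43, 51)]
196 [(85, 67, 44), (92, 72, 48), (81, 63, 40), (21, 21, 20), (82, 63, 40), (42, 46, 44)]
197 [(84, 67, 43), (89, 70, 45), (85, 67, 42), (79, 62, 41), (84, 66, 43), (77, 62, 40)]
198 [(80, 62, 39), (84, 65, 44), (84, 64, 42), (89, 70, 45), (88, 69, 46), (93, 73, 50)]
```

```bash
python3 - <<'E'
from h import *
import pickle
d=pickle.load(open('side0.pkl','rb'));T=pickle.load(open('top0.pkl','rb'))
P=[[0,0,0],[0,0,.3],[.285,.584,.191],[.285,.584,.4],[.285,.584,.26]]
print(proj(T,P).round(),proj(d,P).round())
print(rot(T['attitude']).round(3))
E
```

```text
[[229. 366.]
 [223. 398.]
 [ 22. 284.]
 [-26. 290.]
 [  8. 286.]] [[108. 213.]
 [ 98. 140.]
 [189. 124.]
 [187.  81.]
 [188. 110.]]
[[-0.015  0.988 -0.151]
 [-1.    -0.013  0.015]
 [ 0.013  0.151  0.988]]
```

step_arm:
  slide:
    - [0,0,-0.8]
    - [0,0,-0.8]
    - [0,0,-0.8]
    - [0,0,-0.8]
    - [0,0,0]
  twist: [0,0,0,0,0]
  hand: 1

```text
t: 6.8
ee_pos: [0.5667, 0.1055, 0.1484]
tool_rot: [0.99, 0.143, 0.003, -0.0]
ft_force: [0.7, -0.8, 0.0]
gripper_width: 0.0006
finger_force: 0.0
```

```bash
python3 - <<'E'
from h import *
t=shot('top');d=shot('side'); p=np.array(robot.read_state()['ee_pos']); print(p)
a=cv2.resize(t['color'][140:240,150:250,::-1],None,fx=4,fy=4,interpolation=2)
b=cv2.resize(d['color'][120:220,200:300,::-1],None,fx=4,fy=4,interpolation=2)
ax=np.array([.285,-.958,0])
for q in(p,p+[0,0,.066],p+[0,0,.066]+ax*.095,p+[0,0,.066]-ax*.095):
    for im,c,o in((a,t,(150,140)),(b,d,(200,120))):
        cv2.circle(im,tuple(int(v) for v in ((proj(c,q)[0]-o)*4).round()),4,(255,0,255),1)
cv2.imwrite('pics/n4.png',np.hstack([a,b]))
E
```

```text
[0.56421302 0.10516078 0.14535906]
```

View pics/n4.png

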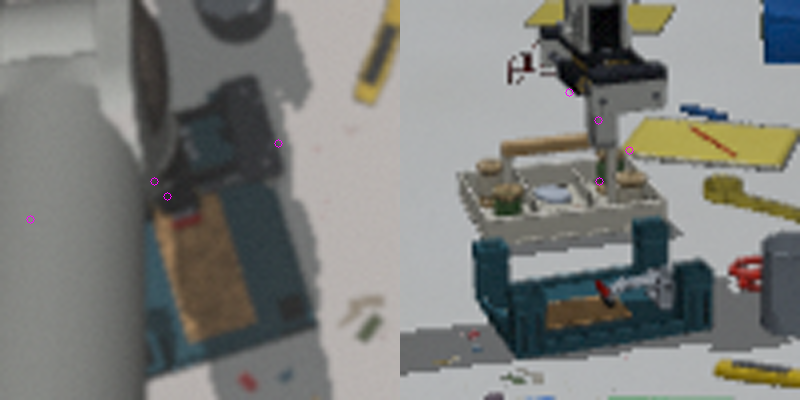

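In both views the gripper appears 35–45 mm higher than its reported TCP, so the true tips look higher than stated. I'll check by touching the bed gently with the fingers shut.

step_arm:
  slide:
    - [-0.7,0,0]
    - [-0.7,0,0.2]
    - [0,0,0.7]
    - [0,0,0.7]
    - [0,0,0.7]
    - [0,0,0.5]
    - [0,0,0.2]
    - [0,0,0]
    - [0,0,0]
  twist: [0,0,0,0,0,0,0,0,0]

```text
t: 8.02
ee_pos: [0.5113, 0.0892, 0.026]
tool_rot: [0.99, 0.143, 0.0, -0.0]
ft_force: [0.8, -0.0, -0.0]
gripper_width: 0.0005
finger_force: 0.0
```

step_arm:
  slide:
    - [0,0,0.1]
    - [0,0,0.1]
    - [0,0,0.1]
    - [0,0,0]
  twist: [0,0,0,0]

```text
t: 8.52
ee_pos: [0.5104, 0.0891, 0.0131]
tool_rot: [0.99, 0.143, -0.0, 0.0]
ft_force: [-0.2, 0.6, -0.7]
gripper_width: 0.0005
finger_force: 0.0
```

step_arm:
  slide:
    - [0,0,0.08]
    - [0,0,0.06]
    - [0,0,0.06]
    - [0,0,0]
  twist: [0,0,0,0]

```text
t: 9.02
ee_pos: [0.5105, 0.0891, 0.0053]
tool_rot: [0.99, 0.143, -0.0, 0.0]
ft_force: [-0.5, 0.0, -0.5]
gripper_width: 0.0005
finger_force: 0.0
```

```bash
python3 - <<'E'
from h import *
t=shot('top');d=shot('side'); p=np.array(robot.read_state()['ee_pos']); print(p, robot.read_state()['ft_force'])
b=cv2.resize(d['color'][140:220,200:300,::-1],None,fx=8,fy=8,interpolation=2)
cv2.circle(b,tuple(int(v) for v in ((proj(d,p)[0]-(200,140))*8)),5,(255,0,255),1)
cv2.imwrite('pics/n5.png',b[:600])
E
```

```text
[0.51073479 0.08917843 0.00549536] [-0.43411218 -0.33291811  0.84100766]
```

View pics/n5.png

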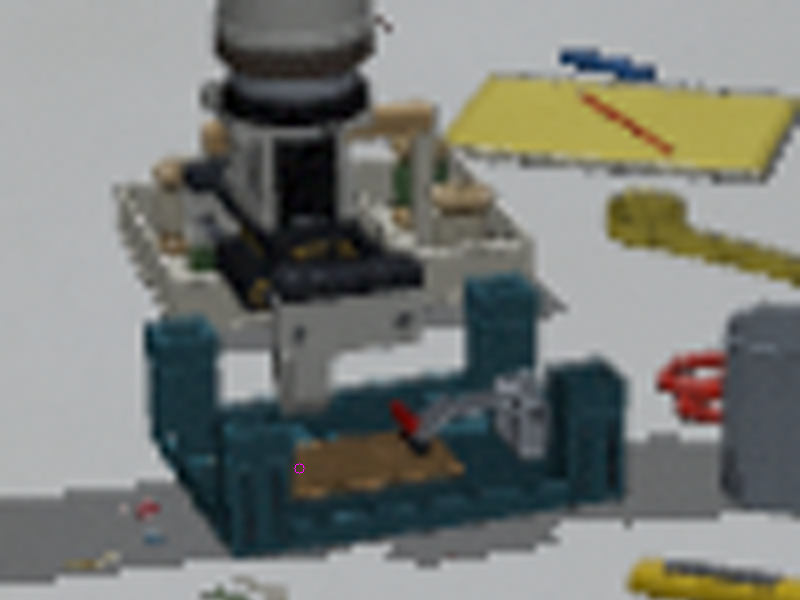

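step_arm:
  slide:
    - [0,0,0.1]
    - [0,0,0.1]
    - [0,0,0.1]
    - [0,0,0.1]
    - [0,0,0]
  twist: [0,0,0,0,0]

```text
t: 9.75
ee_pos: [0.5103, 0.0891, -0.011]
tool_rot: [0.99, 0.143, -0.0, 0.0]
ft_force: [0.7, 0.2, 1.3]
gripper_width: 0.0005
finger_force: 0.0
```

step_arm:
  slide:
    - [0,0,0.05]
    - [0,0,0.05]
    - [0,0,0]
  twist: [0,0,0]

```text
t: 10.12
ee_pos: [0.5106, 0.0892, -0.0146]
tool_rot: [0.99, 0.143, -0.0, -0.0]
ft_force: [0.2, -0.1, 0.3]
gripper_width: 0.0004
finger_force: 0.0
```

step_arm:
  slide:
    - [0,0,0.05]
    - [0,0,0.05]
    - [0,0,0]
  twist: [0,0,0]

```text
t: 10.5
ee_pos: [0.5105, 0.0891, -0.0187]
tool_rot: [0.99, 0.143, -0.0, 0.0]
ft_force: [-0.2, 0.1, -0.2]
gripper_width: 0.0002
finger_force: 0.0
```

step_arm:
  slide:
    - [0,0,0.04]
    - [0,0,0.04]
    - [0,0,0]
  twist: [0,0,0]

```text
t: 10.88
ee_pos: [0.5106, 0.0891, -0.0219]
tool_rot: [0.99, 0.143, -0.0, 0.0]
ft_force: [-0.7, 0.2, -0.6]
gripper_width: 0.0
finger_force: 0.0
```

step_arm:
  slide:
    - [0,0,0.04]
    - [0,0,0.04]
    - [0,0,0]
  twist: [0,0,0]

```text
t: 11.25
ee_pos: [0.5105, 0.0891, -0.0251]
tool_rot: [0.99, 0.143, -0.0, 0.0]
ft_force: [-0.7, -0.3, 0.1]
gripper_width: 0.0004
finger_force: 0.0
```

step_arm:
  slide:
    - [0,0,0.04]
    - [0,0,0.03]
    - [0,0,0]
  twist: [0,0,0]

```text
t: 11.62
ee_pos: [0.5108, 0.0892, -0.0273]
tool_rot: [0.99, 0.143, -0.0, -0.0]
ft_force: [-1.6, -0.0, 5.4]
gripper_width: 0.0006
finger_force: 2.7
```

step_arm:
  slide:
    - [0,0,0.03]
    - [0,0,0.03]
    - [0,0,0]
  twist: [0,0,0]

```text
t: 12.0
ee_pos: [0.5108, 0.0892, -0.0275]
tool_rot: [0.99, 0.143, -0.0, -0.001]
ft_force: [-9.4, -1.5, 32.0]
gripper_width: 0.0005
finger_force: 15.2
```

```bash
python3 - <<'E'
from h import *
d=shot('side'); p=np.array(robot.read_state()['ee_pos']); print(p, robot.read_state()['ft_force'])
b=cv2.resize(d['color'][160:215,210:290,::-1],None,fx=10,fy=10,interpolation=2)
for q in (p+[0,0,.031],):
  cv2.circle(b,tuple(int(v) for v in ((proj(d,q)[0]-(210,160))*10)),5,(255,0,255),1)
cv2.imwrite('pics/n6.png',b)
E
```

```text
[ 0.51084178  0.08926065 -0.02747041] [-9.01076487 -1.42080888 30.85400287]
```

View pics/n6.png

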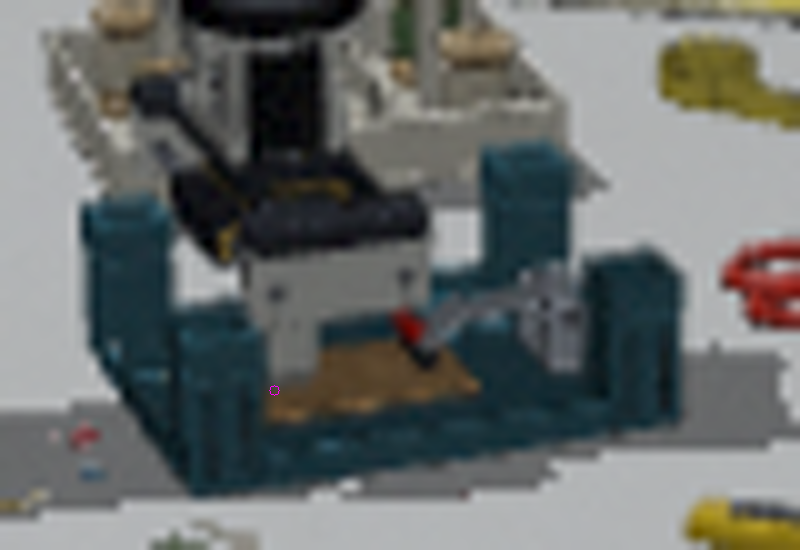

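step_arm:
  slide:
    - [0,0,-0.2]
    - [0,0,-0.8]
    - [0,0,-0.5]
    - [0,0,0]
  twist: [0,0,0,0]

```text
t: 12.55
ee_pos: [0.5123, 0.0895, 0.0313]
tool_rot: [0.99, 0.143, 0.002, -0.0]
ft_force: [-0.1, -0.2, -0.1]
gripper_width: 0.0006
finger_force: 0.0
```

```bash
python3 - <<'E'
from h import *
from plan import *
import pickle
d=pickle.load(open('side0.pkl','rb'))
def inb(w): 
    c,s=np.cos(YAW),np.sin(YAW); v=np.asarray(w)[:2]-BASE; return (v@np.array([[c,-s],[s,c]])*1000).round(1)
for uv in((270,378),(295,374),(320,370)):
    P=atz(d,np.array(uv)/10+[210,160],.008)[0]; print(P.round(4),inb(P))
print('tcp reported',inb([.5108,.0892]))
# at rest image tool orientation
s=robot.read_state(); print(s['ee_pos'],rot(s['tool_rot']).round(4))
E
```

```text
[0.509  0.0919 0.008 ] [-44.7   2.6]
[0.5195 0.0953 0.008 ] [-33.7   2.9]
[0.5299 0.0987 0.008 ] [-22.7   3.2]
tcp reported [-43.8  -0.5]
[0.51226231 0.08954133 0.03127566] [[ 9.588e-01  2.839e-01  3.300e-03]
 [ 2.839e-01 -9.588e-01  9.000e-04]
 [ 3.400e-03  0.000e+00 -1.000e+00]]
```

Contact came at a reported z of −0.0273 on the 8 mm bed, so the true tips are about 35 mm above the reading. The side view also suggests an xy shift of about (+10, +10 to 20) mm in base axes. I'll hover over the bar with the fingers half open and compare.

step_arm:
  slide:
    - [0.6,0.15,0]
    - [0.6,0.15,0.1]
    - [0,0,0]
    - [0,0,0]
  twist: [0,0,0,0]
  hand: -0.5

```text
t: 13.05
ee_pos: [0.5584, 0.091, 0.0248]
tool_rot: [0.99, 0.143, -0.001, 0.0]
ft_force: [0.4, 0.2, -0.1]
gripper_width: 0.0356
finger_force: 0.0
```

```bash
python3 plan.py b 2 -12 25; python3 - <<'E'
from h import *
from plan import *
d=shot('side'); st=robot.read_state(); p=np.array(st['ee_pos']); w=st['gripper_width']/2
o=np.array((205,150)); b=cv2.resize(d['color'][150:210,205:285,::-1],None,fx=10,fy=10,interpolation=2)
c,s=np.cos(YAW),np.sin(YAW)
def off(x,y): return np.array([c*x-s*y,s*x+c*y,0])
for dy,col in((.0,(0,0,255)),(.012,(255,0,255)),(.022,(0,255,0))):
  for f in(-w-.019,w): # near outer face, far inner face
    q=p+[0,0,.035]+off(.010,dy+f); cv2.circle(b,tuple(int(v) for v in (proj(d,q)[0]+.5-o)*10),5,col,2)
cv2.imwrite('pics/n7.png',b); cv2.imwrite('pics/n7raw.png',d['color'][:,:,::-1])
E
```

```text
t 13.1 pos [0.5584 0.091  0.0248] ax 16.5 twist -0.01 slide [-0.01 -0.01 -0.01] w 0.0356 q [-0.4   0.55  0.25  1.9  -0.2   0.72 -1.32] F [ 0.4  0.2 -0.1]
```

View pics/n7.png

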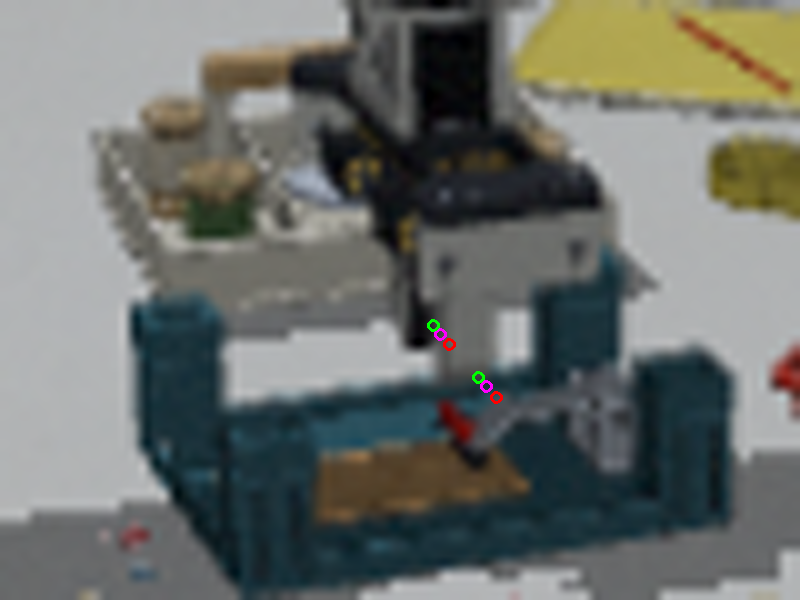

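The near fingertip is at about crop (467,384) and the far one at (420,346). The offset is therefore about (+8, +10, +35) mm in base axes, and the hand is hovering within a few mm of the bar. Descending to pinch, using the offset.

step_arm:
  slide:
    - [0.02,0,0.4]
    - [0.02,0,0.4]
    - [0,0,0.2]
    - [0,0,0.08]
    - [0,0,0]
    - [0,0,0]
  twist: [0,0,0,0,0,0]

```text
t: 13.85
ee_pos: [0.5621, 0.0918, -0.0169]
tool_rot: [0.99, 0.143, 0.0, -0.0]
ft_force: [-0.4, -0.4, 0.0]
gripper_width: 0.0692
finger_force: 0.0
```

step_arm:
  slide:
    - [0,0,0]
    - [0,0,0]
    - [0,0,0]
    - [0,0,0]
    - [0,0,0]
  twist: [0,0,0,0,0]
  hand: 1
  grip_force: 15

```text
t: 14.48
ee_pos: [0.5584, 0.1035, -0.0173]
tool_rot: [0.989, 0.147, -0.002, -0.006]
ft_force: [-6.2, 16.3, 3.3]
gripper_width: 0.0254
finger_force: 15.0
```

Bar pinched at 25.4 mm. The arm was dragged 12 mm in +y, so the true y offset is only about 2 mm. I'll re-centre, then swing the clip open along its arc.

step_arm:
  slide:
    - [0,-0.15,0]
    - [0,-0.15,0]
    - [0.03,0,-0.33]
    - [0.1,0,-0.31]
    - [0.16,0,-0.29]
    - [0.21,0,-0.25]
    - [0.26,0,-0.2]
    - [0.3,0,-0.15]
    - [0.15,0,-0.05]
    - [0,0,0]
    - [0,0,0]
  twist: [0,0,0,0,0,0,0,0,0,0,0]

```text
t: 15.85
ee_pos: [0.6057, 0.1178, 0.0471]
tool_rot: [0.99, 0.144, 0.001, -0.0]
ft_force: [-3.3, 3.6, 7.6]
gripper_width: 0.0253
finger_force: 15.0
```

step_arm:
  slide:
    - [0,0,0]
    - [0,0,0]
    - [0,0,0]
    - [0,0,0]
    - [0,0,-0.5]
    - [0,0,-0.8]
    - [0,0,-0.8]
    - [0,0,-0.4]
    - [0,0,0]
  twist: [0,0,0,0,0,0,0,0,0]
  hand: -0.1

```text
t: 16.98
ee_pos: [0.6058, 0.1173, 0.1477]
tool_rot: [0.99, 0.143, 0.002, -0.0]
ft_force: [-0.2, 0.3, -0.5]
gripper_width: 0.0505
finger_force: 0.0
```

```bash
python3 - <<'E'
from plan import *
d=shot('side','s8.png')
im=d['color'].astype(int); m=(im[...,0]-im[...,1]>40)&(im[...,0]-im[...,2]>40); m[:, :235]=0; m[:,290:]=0; m[:160]=0;m[200:]=0
ys,xs=np.nonzero(m); print(xs,ys)
for phi in(0,1.3,1.85):
    w=base2w(.078-.066*np.cos(phi)); print(phi,proj(d,[*w,.029+.066*np.sin(phi)]).round(1))
E
python3 plan.py .4573 -.1365 .16 14
```

```text
[268 269 269 270 270 286 287 288 289 284 285 286 287 288 289 283 284 283
 284 285 286 289 283 284 285 286 287 288 289 285 286 287 288 289 285 286
 287 285 286 287 288 289 288 289] [174 174 175 175 176 184 184 184 184 185 185 185 185 185 185 186 186 187
 187 187 187 187 188 188 188 188 188 188 188 189 189 189 189 189 190 190
 190 191 191 191 191 191 192 192]
0 [[250.1 191.5]]
1.3 [[260.9 175.8]]
1.85 [[269.1 174.7]]Traceback (most recent call last):
  File "plan.py", line 17, in <module>
    else: plan(*a)
          ~~~~^^^^
TypeError: plan() missing 1 required positional argument: 'axdeg'
```

The clip is thrown back: the red bar is at (269,175), which matches the 1.85 rad prediction. Now blue, approached from above.

```bash
python3 plan.py w .4575 -.137 .1 14.3
```

```text
t 17.0 pos [0.6048 0.1171 0.1462] ax 16.5 twist 0.26 slide [-5.14  5.25  1.16] w 0.0506 q [-0.45  0.46  0.29  1.7  -0.15  1.   -1.39] F [-0.1  0.2 -0.9]
```

step_arm:
  slide:
    - [0,0,0]
    - [-0.73,0.75,0]
    - [-0.73,0.75,0]
    - [-0.73,0.75,0]
    - [-0.74,0.75,0]
    - [-0.74,0.75,0]
    - [-0.74,0.75,0.2]
    - [-0.73,0.75,0.8]
    - [0,0,0.8]
    - [0,0,0.8]
    - [0,0,0.8]
    - [0,0,0.5]
    - [0,0,0.26]
    - [0,0,0]
    - [0,0,0]
  twist: [0.26,0,0,0,0,0,0,0,0,0,0,0,0,0,0]
  hand: -1

```text
t: 18.9
ee_pos: [0.4576, -0.1374, -0.02]
tool_rot: [0.992, 0.124, 0.0, 0.0]
ft_force: [-0.8, 0.3, 0.2]
gripper_width: 0.0918
finger_force: 0.0
```

```bash
python3 plan.py w .4575 -.137 -.033 14.3; python3 - <<'E'
from h import *
d=shot('side','s9.png'); t=shot('top','t9.png')
o=(195,190); b=cv2.resize(d['color'][180:250,190:290,::-1],None,fx=5,fy=5,interpolation=2)
a=cv2.resize(t['color'][170:270,220:320,::-1],None,fx=3,fy=3,interpolation=2)
c=np.zeros((350,800,3),'uint8'); c[:,:500]=b; c[:300,500:]=a; cv2.imwrite('pics/n9.png',c)
E
```

```text
t 18.9 pos [ 0.4576 -0.1374 -0.02  ] ax 14.2 twist -0.01 slide [-0.   -0.01  0.32] w 0.0918 q [-0.02  0.52  0.31  2.13 -0.31  0.53 -0.81] F [-0.8  0.3  0.2]
```

View pics/n9.png

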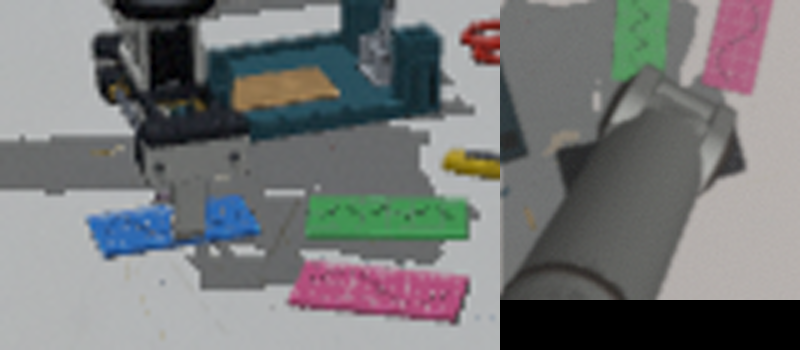

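```bash
python3 - <<'E'
from h import *
d=robot.get_image('side')
uv=np.array([188,236])/5+[190,180]
for z in(.0,.008,.015,.03): print(z,atz(d,uv,z).round(4))
p=np.array(robot.read_state()['ee_pos']); M=rot(robot.read_state()['tool_rot'])
for t in(.046,.065): print(t,(p+M[:,1]*t).round(4))
im=d['color']
for r in range(216,236): print(r,[tuple(int(v) for v in im[r,c]) for c in(222,225,227,229,232)])
E
```

```text
0.0 [[ 0.4715 -0.1535  0.    ]]
0.008 [[ 0.4719 -0.1688  0.008 ]]
0.015 [[ 0.4722 -0.1822  0.015 ]]
0.03 [[ 0.4728 -0.211   0.03  ]]
0.046 [ 0.4693 -0.1819 -0.0197]
0.065 [ 0.4739 -0.2003 -0.0197]
216 [(98, 97, 98), (99, 100, 98), (106, 108, 107), (107, 109, 108), (103, 104, 104)]
217 [(103, 105, 106), (100, 101, 99), (106, 107, 105), (105, 106, 105), (105, 106, 107)]
218 [(114, 108, 115), (97, 97, 96), (104, 105, 103), (105, 107, 105), (105, 106, 107)]
219 [(95, 84, 97), (102, 104, 102), (105, 107, 106), (107, 108, 107), (82, 105, 139)]
220 [(103, 102, 105), (97, 99, 98), (105, 106, 106), (105, 107, 107), (66, 108, 162)]
221 [(69, 113, 175), (96, 97, 96), (105, 107, 106), (105, 106, 105), (50, 106, 174)]
222 [(87, 130, 181), (89, 89, 89), (106, 107, 107), (107, 108, 107), (45, 104, 176)]
223 [(55, 110, 178), (86, 88, 88), (106, 107, 105), (103, 106, 104), (59, 107, 166)]
224 [(63, 109, 168), (86, 88, 86), (106, 107, 106), (105, 107, 106), (41, 88, 149)]
225 [(52, 107, 176), (84, 85, 86), (106, 108, 106), (104, 105, 104), (58, 103, 161)]
226 [(42, 90, 152), (77, 78, 77), (84, 85, 85), (78, 78, 77), (48, 104, 174)]
227 [(80, 122, 174), (79, 80, 78), (72, 89, 100), (58, 80, 110), (31, 72, 127)]
228 [(57, 114, 178), (43, 68, 111), (43, 73, 120), (52, 79, 118), (55, 66, 85)]
229 [(55, 87, 135), (106, 119, 138), (168, 171, 174), (98, 101, 107), (169, 171, 172)]
230 [(171, 173, 176), (173, 176, 178), (177, 180, 181), (102, 104, 103), (172, 174, 171)]
231 [(177, 179, 180), (179, 181, 183), (122, 124, 125), (103, 105, 105), (119, 120, 116)]
232 [(177, 179, 181), (179, 181, 182), (171, 173, 174), (101, 104, 103), (105, 104, 106)]
233 [(177, 180, 181), (172, 174, 171), (179, 180, 182), (103, 104, 105), (102, 105, 106)]
234 [(179, 180, 182), (173, 175, 174), (179, 180, 182), (171, 173, 173), (104, 104, 105)]
235 [(179, 181, 183), (177, 179, 179), (178, 180, 182), (178, 180, 181), (104, 104, 105)]
```

The near fingertip's inner face is at y ≈ −0.182, as reported, and the template edge is at −0.167. So only z is biased, the xy is good, and the fingers straddle blue. Feeling for the worktop.

step_arm:
  slide:
    - [0,0,0.15]
    - [0,0,0.1]
    - [0,0,0.03]
    - [0,0,0.03]
    - [0,0,0]
  twist: [0,0,0,0,0]

```text
t: 19.68
ee_pos: [0.4571, -0.1372, -0.033]
tool_rot: [0.992, 0.124, -0.0, -0.0]
ft_force: [-0.4, 0.3, -0.1]
gripper_width: 0.0919
finger_force: 0.0
```

step_arm:
  slide:
    - [0,0,0.03]
    - [0,0,0.03]
    - [0,0,0]
  twist: [0,0,0]

```text
t: 20.05
ee_pos: [0.4572, -0.1372, -0.0352]
tool_rot: [0.992, 0.124, 0.0, -0.0]
ft_force: [-1.2, 0.8, 0.7]
gripper_width: 0.0922
finger_force: 0.4
```

step_arm:
  slide:
    - [0,0,-0.03]
    - [0,0,0]
    - [0,0,0]
    - [0,0,0]
    - [0,0,0]
  twist: [0,0,0,0,0]
  hand: 1
  grip_force: 25

```text
t: 20.68
ee_pos: [0.4571, -0.1372, -0.0341]
tool_rot: [0.992, 0.124, -0.0, -0.0]
ft_force: [0.3, 0.1, 0.3]
gripper_width: 0.0595
finger_force: 25.0
```

step_arm:
  slide:
    - [0,0,-0.1]
    - [0,0,-0.3]
    - [0,0,-0.8]
    - [0,0,-0.8]
    - [0,0,-0.8]
    - [0,0,-0.5]
    - [0,0,0]
    - [0,0,0]
  twist: [0,0,0,0,0,0,0,0]

```text
t: 21.68
ee_pos: [0.4567, -0.1369, 0.0976]
tool_rot: [0.992, 0.124, -0.0, -0.0]
ft_force: [-0.3, 0.6, -1.1]
gripper_width: 0.0598
finger_force: 25.0
```

```bash
cat > held.py <<'E'
import sys
from fit import *; from plan import *
def held(name,length_ax=True):
    """fit the held template in the side view; print its offset from the reported TCP in tool axes"""
    d=shot('side'); s=robot.read_state(); p=np.array(s['ee_pos']); M=rot(s['tool_rot']); ax=np.arctan2(M[1,0],M[0,0])
    z=p[2]+.033
    uv=proj(d,[p[0],p[1],z])[0].astype(int); w=(uv[0]-32,uv[1]-22,uv[0]+32,uv[1]+26)
    m=mask(d,name,w)
    for b in (0,):
        q,e=fit([(d,m,w)],TEMPL,[p[0],p[1],ax],z)
    dl=(q[:2]-p[:2]); print(name,'held at',q.round(4),'iou err',round(e,3),'z',round(z,3),'off tool x,y mm',((M[:2,:2].T@dl)*1000).round(1),'dyaw deg',round(np.degrees(q[2]-ax),1))
if __name__=='__main__': held(sys.argv[1])
E
python3 held.py blue; python3 plan.py b -25 0 100
```

```text
blue held at [ 0.4948 -0.1601  1.594 ] iou err 0.47 z 0.13 off tool x,y mm [31.5 32. ] dyaw deg 77.1
t 21.7 pos [ 0.4563 -0.1369  0.0972] ax 14.3 twist -0.27 slide [ 3.39 -5.04 -0.07] w 0.0594 q [-0.12  0.31  0.41  2.08 -0.17  0.79 -0.92] F [-0.5 -0.3 -0.1]
```

Blue is gripped squarely at 59.5 mm. The auto-fit is foiled by the fingers, but the grasp was centred. Carrying it to the bed.

step_arm:
  slide:
    - [0,0,-0.3]
    - [0.48,-0.72,0]
    - [0.48,-0.72,0]
    - [0.48,-0.72,0]
    - [0.49,-0.72,0]
    - [0.49,-0.72,0]
    - [0.49,-0.72,0]
    - [0.48,-0.72,0]
    - [0,0,0]
    - [0,0,0]
    - [0,0,0]
  twist: [-0.27,0,0,0,0,0,0,0,0,0,0]

```text
t: 23.1
ee_pos: [0.5293, 0.0932, 0.1099]
tool_rot: [0.99, 0.143, -0.0, 0.0]
ft_force: [0.4, -0.5, 0.1]
gripper_width: 0.0594
finger_force: 25.0
```

```bash
python3 plan.py b -25 0 -25
```

```text
t 23.1 pos [0.5293 0.0932 0.1099] ax 16.5 twist -0.01 slide [-0.   -0.05  3.37] w 0.0594 q [-0.48  0.38  0.31  1.93 -0.15  0.86 -1.38] F [ 0.4 -0.5  0.1]
```

step_arm:
  slide:
    - [0,-0.05,0.8]
    - [0,0,0.8]
    - [0,0,0.8]
    - [0,0,0.6]
    - [0,0,0.2]
    - [0,0,0.1]
    - [0,0,0.05]
    - [0,0,0]
    - [0,0,0]
  twist: [0,0,0,0,0,0,0,0,0]

```text
t: 24.22
ee_pos: [0.5295, 0.0968, -0.0235]
tool_rot: [0.99, 0.144, 0.001, -0.0]
ft_force: [-0.3, -0.4, -0.0]
gripper_width: 0.0594
finger_force: 25.0
```

step_arm:
  slide:
    - [0,0,0]
    - [0,0,0]
    - [0,0,0]
    - [0,0,-0.2]
    - [0,0,-0.6]
    - [0,0,-0.8]
    - [0,0,-0.8]
    - [0,0,-0.8]
    - [0,0,-0.2]
    - [0,0,0]
  twist: [0,0,0,0,0,0,0,0,0,0]
  hand: -0.6

```text
t: 25.48
ee_pos: [0.5292, 0.0968, 0.1123]
tool_rot: [0.99, 0.144, 0.0, -0.0]
ft_force: [0.7, 0.7, -0.3]
gripper_width: 0.0734
finger_force: 0.0
```

```bash
python3 plan.py w .6193 -.1335 .1 -4
```

```text
t 25.5 pos [0.5292 0.0968 0.1123] ax 16.6 twist 2.4 slide [2.65 5.59 0.31] w 0.0734 q [-0.49  0.38  0.31  1.93 -0.15  0.86 -1.38] F [ 0.7  0.7 -0.3]
```

step_arm:
  slide:
    - [0,0,0]
    - [0,0,0]
    - [0,0,0]
    - [0.44,0.93,0]
    - [0.44,0.93,0]
    - [0.44,0.93,0]
    - [0.44,0.93,0]
    - [0.44,0.93,0]
    - [0.45,0.94,0]
    - [0,0,0.6]
    - [0,0,0.8]
    - [0,0,0.8]
    - [0,0,0.5]
    - [0,0,0]
    - [0,0,0]
  twist: [0.8,0.8,0.8,0,0,0,0,0,0,0,0,0,0,0,0]
  hand: -1

```text
t: 27.35
ee_pos: [0.6196, -0.1342, 0.0046]
tool_rot: [0.999, -0.035, 0.0, 0.0]
ft_force: [0.2, 0.9, -0.1]
gripper_width: 0.0919
finger_force: 0.0
```

```bash
cat > look.py <<'E'
import sys
from fit import *; from plan import *
# templates / pile pose from both views: name x y yawdeg z
def look(name,x,y,a,z=0,views=('top','side')):
    vs=[]
    for n in views:
        d=shot(n); uv=proj(d,[x,y,z])[0].astype(int); h=27; w=(uv[0]-h,uv[1]-h,uv[0]+h,uv[1]+h)
        try: vs.append((d,mask(d,name,w),w))
        except Exception as e: print('no',n)
        q,e=fit(vs[-1:],TEMPL,[x,y,np.radians(a)],z); print(name,n,q[:2].round(4),round(np.degrees(q[2]),1),'err',round(e,3))
if __name__=='__main__': look(sys.argv[1],*map(float,sys.argv[2:6]))
E
python3 look.py blue .5286 .0951 16.6 .008; python3 plan.py w .6193 -.1335 -.033 -4
```

```text
blue top [0.5311 0.1002] 15.9 err 0.056
blue side [0.5312 0.0998] 21.9 err 0.407
t 27.4 pos [ 0.6202 -0.1342  0.0053] ax -4.0 twist -0.01 slide [-0.02 -0.02  0.96] w 0.0918 q [-0.1   0.69  0.37  1.74 -0.33  0.78 -1.21] F [ 0.2  0.2 -0.2]
```

Blue is in place: the top fit gives (0.531, 0.100), 15.9°, about 5 mm +y of the bed centre. I'll aim the next ones 3 mm lower in y. Now green.

step_arm:
  slide:
    - [-0.02,0,0.5]
    - [0,0,0.3]
    - [0,0,0.1]
    - [0,0,0.06]
    - [0,0,0]
    - [0,0,0]
  twist: [0,0,0,0,0,0]

```text
t: 28.2
ee_pos: [0.6185, -0.1339, -0.0341]
tool_rot: [0.999, -0.035, 0.0, 0.0]
ft_force: [0.1, 0.0, 0.8]
gripper_width: 0.0919
finger_force: 0.0
```

step_arm:
  slide:
    - [0,0,0]
    - [0,0,0]
    - [0,0,0]
    - [0,0,0]
    - [0,0,-0.1]
    - [0,0,-0.4]
    - [0,0,-0.8]
    - [0,0,-0.8]
    - [0,0,-0.8]
    - [0,0,-0.8]
    - [0,0,0]
    - [0,0,0]
  twist: [0,0,0,0,0,0,0,0,0,0,0,0]
  hand: 1

```text
t: 29.7
ee_pos: [0.6179, -0.1336, 0.1137]
tool_rot: [0.999, -0.035, 0.0, -0.0]
ft_force: [-0.3, 0.9, -1.1]
gripper_width: 0.0594
finger_force: 25.0
```

```bash
python3 plan.py w .527 .0925 .11 16.6
```

```text
t 29.7 pos [ 0.6179 -0.1336  0.1137] ax -4.0 twist -2.4 slide [-0.56 -6.07  0.09] w 0.0594 q [-0.14  0.55  0.43  1.69 -0.26  0.96 -1.26] F [-0.3  0.9 -1.1]
```

step_arm:
  slide:
    - [0,0,0]
    - [0,0,0]
    - [0,0,0]
    - [-0.08,-0.87,0]
    - [-0.08,-0.87,0]
    - [-0.08,-0.87,0]
    - [-0.08,-0.87,0]
    - [-0.08,-0.87,0]
    - [-0.08,-0.86,0]
    - [-0.08,-0.86,0]
    - [0,0,0]
    - [0,0,0]
    - [0,0,0]
  twist: [-0.8,-0.8,-0.8,0,0,0,0,0,0,0,0,0,0]

```text
t: 31.32
ee_pos: [0.5275, 0.091, 0.1132]
tool_rot: [0.99, 0.143, -0.0, 0.0]
ft_force: [0.3, 0.7, -1.0]
gripper_width: 0.0595
finger_force: 25.0
```

```bash
python3 plan.py w .527 .0925 -.019 16.6
```

```text
t 31.3 pos [0.5275 0.091  0.1132] ax 16.5 twist -0.02 slide [-0.   -0.04  3.3 ] w 0.0595 q [-0.47  0.37  0.3   1.93 -0.14  0.86 -1.38] F [ 0.3  0.7 -1. ]
```

step_arm:
  slide:
    - [0,-0.04,0.8]
    - [0,0,0.8]
    - [0,0,0.8]
    - [0,0,0.6]
    - [0,0,0.2]
    - [0,0,0.07]
    - [0,0,0.03]
    - [0,0,0]
    - [0,0,0]
  twist: [0,0,0,0,0,0,0,0,0]

```text
t: 32.45
ee_pos: [0.5275, 0.0942, -0.0178]
tool_rot: [0.99, 0.144, 0.001, -0.0]
ft_force: [-0.5, 0.3, -1.0]
gripper_width: 0.0595
finger_force: 25.0
```

step_arm:
  slide:
    - [0,0,0]
    - [0,0,0]
    - [0,0,0]
    - [0,0,-0.2]
    - [0,0,-0.6]
    - [0,0,-0.8]
    - [0,0,-0.8]
    - [0,0,-0.8]
    - [0,0,0]
    - [0,0,0]
  twist: [0,0,0,0,0,0,0,0,0,0]
  hand: -0.6

```text
t: 33.7
ee_pos: [0.5266, 0.0941, 0.1094]
tool_rot: [0.99, 0.144, -0.0, -0.0]
ft_force: [0.3, -0.5, 0.8]
gripper_width: 0.0735
finger_force: 0.0
```

```bash
python3 plan.py w .606 -.247 .1 -13
```

```text
t 33.7 pos [0.5266 0.0941 0.1094] ax 16.6 twist 3.44 slide [3.85 7.86 0.24] w 0.0735 q [-0.48  0.38  0.31  1.93 -0.15  0.85 -1.38] F [ 0.3 -0.5  0.8]
```

step_arm:
  slide:
    - [0,0,0]
    - [0,0,0]
    - [0,0,0]
    - [0,0,0]
    - [0.48,0.98,0]
    - [0.48,0.98,0]
    - [0.48,0.98,0]
    - [0.48,0.98,0]
    - [0.48,0.98,0]
    - [0.48,0.98,0]
    - [0.48,0.98,0]
    - [0.49,1,0]
    - [0,0,0.6]
    - [0,0,0.8]
    - [0,0,0.8]
    - [0,0,0.5]
    - [0,0,0]
    - [0,0,0]
  twist: [0.86,0.86,0.86,0.86,0,0,0,0,0,0,0,0,0,0,0,0,0,0]
  hand: -1

```text
t: 35.95
ee_pos: [0.607, -0.2474, 0.0023]
tool_rot: [0.994, -0.113, 0.001, 0.0]
ft_force: [0.3, 0.5, 0.4]
gripper_width: 0.0918
finger_force: 0.0
```

```bash
python3 look.py green .5286 .0951 16.6 .014; python3 plan.py w .606 -.247 -.0335 -13
```

```text
green top [0.5262 0.0931] 15.9 err 0.059
green side [0.5389 0.1054] 11.8 err 0.443
t 36.0 pos [ 0.6076 -0.2475  0.003 ] ax -13.0 twist 0.0 slide [-0.04 -0.    0.91] w 0.0916 q [ 0.06  0.73  0.4   1.68 -0.37  0.81 -1.17] F [0.8 1.3 0.1]
```

Green landed within about 3 mm of the bed centre. Picking pink.

step_arm:
  slide:
    - [-0.04,0,0.5]
    - [0,0,0.25]
    - [0,0,0.1]
    - [0,0,0.05]
    - [0,0,0]
    - [0,0,0]
  twist: [0,0,0,0,0,0]

```text
t: 36.8
ee_pos: [0.6052, -0.2468, -0.0341]
tool_rot: [0.994, -0.113, 0.0, 0.0]
ft_force: [-0.1, 0.1, -0.1]
gripper_width: 0.0917
finger_force: 0.0
```

step_arm:
  slide:
    - [0,0,0]
    - [0,0,0]
    - [0,0,0]
    - [0,0,0]
    - [0,0,-0.1]
    - [0,0,-0.4]
    - [0,0,-0.8]
    - [0,0,-0.8]
    - [0,0,-0.8]
    - [0,0,-0.8]
    - [0,0,0]
    - [0,0,0]
  twist: [0,0,0,0,0,0,0,0,0,0,0,0]
  hand: 1

```text
t: 38.3
ee_pos: [0.6046, -0.2463, 0.1136]
tool_rot: [0.994, -0.113, -0.0, -0.0]
ft_force: [0.1, -0.6, -1.4]
gripper_width: 0.0595
finger_force: 24.9
```

```bash
python3 plan.py w .5275 .093 .11 16.6
```

```text
t 38.3 pos [ 0.6046 -0.2463  0.1136] ax -13.0 twist -3.44 slide [ 0.58 -8.68  0.09] w 0.0595 q [ 0.02  0.59  0.46  1.63 -0.3   0.99 -1.22] F [ 0.1 -0.6 -1.4]
```

step_arm:
  slide:
    - [0,0,0]
    - [0,0,0]
    - [0,0,0]
    - [0,0,0]
    - [0.06,-0.87,0]
    - [0.06,-0.87,0]
    - [0.06,-0.87,0]
    - [0.06,-0.87,0]
    - [0.06,-0.87,0]
    - [0.06,-0.87,0]
    - [0.06,-0.87,0]
    - [0.06,-0.87,0]
    - [0.06,-0.86,0]
    - [0.04,-0.86,0]
    - [0,0,0]
    - [0,0,0]
    - [0,0,0]
  twist: [-0.86,-0.86,-0.86,-0.86,0,0,0,0,0,0,0,0,0,0,0,0,0]

```text
t: 40.42
ee_pos: [0.5279, 0.0912, 0.1131]
tool_rot: [0.99, 0.143, -0.0, 0.0]
ft_force: [-0.7, 0.6, -0.6]
gripper_width: 0.0588
finger_force: 24.9
```

```bash
python3 plan.py w .5275 .093 -.013 16.6
```

```text
t 40.4 pos [0.5279 0.0912 0.1131] ax 16.5 twist -0.02 slide [ 0.   -0.05  3.15] w 0.0588 q [-0.46  0.37  0.28  1.93 -0.13  0.86 -1.39] F [-0.7  0.6 -0.6]
```

step_arm:
  slide:
    - [0,-0.03,0.8]
    - [0,0,0.8]
    - [0,0,0.8]
    - [0,0,0.5]
    - [0,0,0.15]
    - [0,0,0.07]
    - [0,0,0.03]
    - [0,0,0]
    - [0,0,0]
  twist: [0,0,0,0,0,0,0,0,0]

```text
t: 41.55
ee_pos: [0.5281, 0.0942, -0.0119]
tool_rot: [0.99, 0.144, 0.001, -0.0]
ft_force: [-0.1, -0.2, 0.2]
gripper_width: 0.0594
finger_force: 24.9
```

step_arm:
  slide:
    - [0,0,0]
    - [0,0,0]
    - [0,0,0]
    - [0,0,-0.2]
    - [0,0,-0.6]
    - [0,0,-0.8]
    - [0,0,-0.8]
    - [0,0,-0.8]
    - [0,0,0]
    - [0,0,0]
  twist: [0,0,0,0,0,0,0,0,0,0]
  hand: -0.6

```text
t: 42.8
ee_pos: [0.5272, 0.094, 0.1154]
tool_rot: [0.99, 0.144, -0.0, -0.0]
ft_force: [-0.8, -0.3, -0.2]
gripper_width: 0.0735
finger_force: 0.0
```

```bash
python3 plan.py w .4748 -.3771 .1 -8.8
```

```text
t 42.8 pos [0.5272 0.094  0.1154] ax 16.6 twist 2.95 slide [ 0.51 11.84  0.39] w 0.0735 q [-0.46  0.37  0.29  1.93 -0.13  0.87 -1.39] F [-0.8 -0.3 -0.2]
```

step_arm:
  slide:
    - [0,0,0]
    - [0,0,0]
    - [0,0,0]
    - [0.04,0.98,0]
    - [0.04,0.98,0]
    - [0.04,0.98,0]
    - [0.04,0.98,0]
    - [0.04,0.98,0]
    - [0.04,0.98,0]
    - [0.04,0.98,0]
    - [0.04,0.99,0]
    - [0.04,0.99,0]
    - [0.04,0.99,0]
    - [0.05,0.99,0]
    - [0.06,1,0]
    - [0,0,0.8]
    - [0,0,0.8]
    - [0,0,0.8]
    - [0,0,0.4]
    - [0,0,0]
  twist: [0.98,0.98,0.99,0,0,0,0,0,0,0,0,0,0,0,0,0,0,0,0,0]
  hand: -1

```text
t: 45.3
ee_pos: [0.4742, -0.3755, 0.0017]
tool_rot: [0.997, -0.077, -0.002, -0.001]
ft_force: [0.2, 0.6, -0.5]
gripper_width: 0.0914
finger_force: 0.0
```

```bash
python3 look.py pink .5286 .0951 16.6 .020; python3 plan.py w .4748 -.3771 -.0335 -8.8
```

```text
pink top [0.6217 0.1153] 28.1 err 0.995
pink side [0.5371 0.1038] 3.4 err 0.523
t 45.4 pos [ 0.4759 -0.377   0.004 ] ax -8.8 twist 0.0 slide [-0.03  0.01  0.94] w 0.0919 q [ 0.31  0.66  0.42  1.81 -0.38  0.75 -0.79] F [-0.4  0.5 -0.1]
```

step_arm:
  slide:
    - [-0.03,0,0.5]
    - [0,0,0.28]
    - [0,0,0.1]
    - [0,0,0.05]
    - [0,0,0]
    - [0,0,0]
  twist: [0,0,0,0,0,0]

```text
t: 46.15
ee_pos: [0.4747, -0.3765, -0.0334]
tool_rot: [0.997, -0.077, 0.0, 0.0]
ft_force: [-0.5, 0.3, -0.3]
gripper_width: 0.0916
finger_force: 0.0
```

```bash
python3 - <<'E'
from plan import *
for n in('top','side'):
    d=shot(n,n+'11.png'); h=cv2.cvtColor(d['color'],cv2.COLOR_RGB2HSV)
    for x in(-75,-50,-25,0,25):
        print(n,x,[(h[v,u].tolist()) for u,v in (proj(d,[*base2w(x/1000,y),.026])[0].round().astype(int) for y in(-.02,0,.02))])
E
```

```text
top -75 [[166, 69, 156], [167, 83, 147], [168, 67, 156]]
top -50 [[169, 56, 160], [168, 82, 159], [168, 65, 137]]
top -25 [[169, 71, 154], [168, 70, 145], [167, 59, 159]]
top 0 [[166, 72, 139], [170, 77, 156], [168, 60, 154]]
top 25 [[168, 72, 155], [168, 83, 153], [168, 73, 154]]
side -75 [[50, 7, 110], [40, 7, 110], [45, 5, 110]]
side -50 [[30, 6, 88], [30, 3, 94], [60, 7, 104]]
side -25 [[166, 97, 152], [168, 111, 136], [168, 89, 152]]
side 0 [[166, 117, 144], [168, 54, 171], [168, 87, 165]]
side 25 [[168, 69, 162], [166, 79, 165], [166, 141, 156]]
```

step_arm:
  slide:
    - [0,0,0]
    - [0,0,0]
    - [0,0,0]
    - [0,0,0]
    - [0,0,-0.1]
    - [0,0,-0.4]
    - [0,0,-0.8]
    - [0,0,-0.8]
    - [0,0,-0.8]
    - [0,0,-0.8]
    - [0,0,0]
    - [0,0,0]
  twist: [0,0,0,0,0,0,0,0,0,0,0,0]
  hand: 1

```text
t: 47.75
ee_pos: [0.4744, -0.3758, 0.1145]
tool_rot: [0.997, -0.076, 0.0, -0.0]
ft_force: [0.9, 0.1, -0.9]
gripper_width: 0.0593
finger_force: 25.0
```

```bash
python3 -c "
import look,fit
fit.RNG['pink']=(155,179,45)
look.look('pink',.5286,.0951,16.6,.020,('top',))"; python3 plan.py w .5275 .093 .11 16.6
```

```text
pink top [0.5282 0.0939] 14.0 err 0.042
t 47.8 pos [ 0.474  -0.3756  0.1138] ax -8.8 twist -2.95 slide [  4.63 -10.84   0.09] w 0.0595 q [ 0.25  0.51  0.5   1.76 -0.29  0.94 -0.85] F [ 0.5  0.8 -0.7]
```

Pink sits at (0.528, 0.094), 14°, which is good. Carrying amber.

step_arm:
  slide:
    - [0,0,0]
    - [0,0,0]
    - [0,0,0]
    - [0.39,-0.9,0]
    - [0.39,-0.9,0]
    - [0.39,-0.9,0]
    - [0.39,-0.9,0]
    - [0.39,-0.9,0]
    - [0.39,-0.9,0]
    - [0.39,-0.9,0]
    - [0.38,-0.9,0]
    - [0.38,-0.91,0]
    - [0.38,-0.91,0]
    - [0.38,-0.91,0]
    - [0.38,-0.91,0]
    - [0,0,0]
    - [0,0,0]
    - [0,0,0]
  twist: [-0.98,-0.98,-0.99,0,0,0,0,0,0,0,0,0,0,0,0,0,0,0]

```text
t: 50.05
ee_pos: [0.5279, 0.0905, 0.1139]
tool_rot: [0.99, 0.143, -0.001, 0.0]
ft_force: [0.3, -1.3, -1.2]
gripper_width: 0.0593
finger_force: 25.0
```

```bash
python3 plan.py w .5275 .093 -.007 16.6
```

```text
t 50.0 pos [0.5279 0.0905 0.1139] ax 16.5 twist -0.02 slide [ 0.01 -0.06  3.02] w 0.0593 q [-0.44  0.37  0.27  1.93 -0.13  0.86 -1.39] F [ 0.3 -1.3 -1.2]
```

step_arm:
  slide:
    - [0,-0.04,0.8]
    - [0,0,0.8]
    - [0,0,0.8]
    - [0,0,0.4]
    - [0,0,0.12]
    - [0,0,0.07]
    - [0,0,0.03]
    - [0,0,0]
    - [0,0,0]
  twist: [0,0,0,0,0,0,0,0,0]

```text
t: 51.18
ee_pos: [0.5282, 0.0939, -0.006]
tool_rot: [0.99, 0.144, 0.0, -0.0]
ft_force: [0.4, -0.2, -0.3]
gripper_width: 0.0594
finger_force: 25.0
```

step_arm:
  slide:
    - [0,0,0]
    - [0,0,0]
    - [0,0,0]
    - [0,0,-0.2]
    - [0,0,-0.6]
    - [0,0,-0.8]
    - [0,0,-0.8]
    - [0,0,-0.8]
    - [0,0,0]
    - [0,0,0]
  twist: [0,0,0,0,0,0,0,0,0,0]
  hand: -0.6

```text
t: 52.42
ee_pos: [0.5274, 0.0937, 0.1214]
tool_rot: [0.99, 0.144, -0.0, -0.0]
ft_force: [0.2, 0.4, -0.6]
gripper_width: 0.0734
finger_force: 0.0
```

```bash
python3 plan.py b 95 -2 75
```

```text
t 52.4 pos [0.5274 0.0937 0.1214] ax 16.6 twist -0.0 slide [3.04 0.03 1.16] w 0.0734 q [-0.45  0.36  0.27  1.92 -0.12  0.88 -1.4 ] F [ 0.2  0.4 -0.6]
```

step_arm:
  slide:
    - [0.75,0,0]
    - [0.75,0,0]
    - [0.75,0,0]
    - [0.74,0.03,0]
    - [0,0,0]
    - [0,0,0]
  twist: [0,0,0,0,0,0]
  hand: 0

```text
t: 53.18
ee_pos: [0.6412, 0.1261, 0.1198]
tool_rot: [0.99, 0.144, -0.002, 0.0]
ft_force: [-0.5, 0.3, -0.4]
gripper_width: 0.0458
finger_force: 0.0
```

```bash
python3 -c "
import look,fit
fit.RNG['amber']=(12,32,60)
look.look('amber',.5286,.0951,16.6,.026,('top','side'))
from plan import *
d=shot('side'); im=d['color'].astype(int); m=(im[...,0]-im[...,1]>40)&(im[...,0]-im[...,2]>40); ys,xs=np.nonzero(m[165:185,255:280]); print(xs.mean()+255,ys.mean()+165,len(xs))"; python3 plan.py b 94 -2 46
```

```text
amber top [0.5273 0.0934] 16.5 err 0.049
amber side [0.533  0.0997] 15.8 err 0.341
269.0 174.5 6
t 53.3 pos [0.6417 0.1263 0.1211] ax 16.6 twist -0.0 slide [ 0.04 -0.01  1.88] w 0.0457 q [-0.42  0.55  0.26  1.62 -0.16  0.99 -1.39] F [ 0.2 -0.3  0.3]
```

Amber is on the pile at (0.5273, 0.0934), 16.5°. Descending to pinch the thrown-back bar.

step_arm:
  slide:
    - [0.04,0,0.7]
    - [0,0,0.7]
    - [0,0,0.35]
    - [0,0,0.1]
    - [0,0,0.03]
    - [0,0,0]
  twist: [0,0,0,0,0,0]

```text
t: 54.08
ee_pos: [0.6451, 0.1273, 0.0474]
tool_rot: [0.99, 0.144, 0.001, -0.0]
ft_force: [0.2, 0.1, -0.1]
gripper_width: 0.0459
finger_force: 0.0
```

step_arm:
  slide:
    - [0,0,0]
    - [0,0,0]
    - [0,0,0]
    - [0,0,0]
    - [0,0,0]
  twist: [0,0,0,0,0]
  hand: 1
  grip_force: 15

```text
t: 54.7
ee_pos: [0.6441, 0.1294, 0.0467]
tool_rot: [0.989, 0.145, 0.0, -0.001]
ft_force: [-1.6, 4.4, 2.6]
gripper_width: 0.0256
finger_force: 15.0
```

step_arm:
  slide:
    - [-0.2,0,-0.04]
    - [-0.21,0,-0.02]
    - [-0.25,0,0.02]
    - [-0.24,0,0.04]
    - [-0.23,0,0.09]
    - [-0.22,0,0.11]
    - [-0.26,0,0.2]
    - [-0.21,0,0.25]
    - [-0.1,0,0.17]
    - [0,0,0]
    - [0,0,0]
  twist: [0,0,0,0,0,0,0,0,0,0,0]

```text
t: 56.08
ee_pos: [0.5696, 0.1068, 0.013]
tool_rot: [0.989, 0.145, -0.001, -0.001]
ft_force: [-1.5, 5.9, -0.2]
gripper_width: 0.0255
finger_force: 15.0
```

step_arm:
  slide:
    - [0,0,0]
    - [0,0,0]
    - [0,0,0]
    - [0,0,-0.4]
    - [0,0,-0.8]
    - [0,0,-0.8]
    - [0,0,-0.8]
    - [0,0,-0.8]
    - [0,0,0]
  twist: [0,0,0,0,0,0,0,0,0]
  hand: -0.1

```text
t: 57.2
ee_pos: [0.5735, 0.1054, 0.1617]
tool_rot: [0.99, 0.144, 0.004, -0.0]
ft_force: [-1.1, 0.5, -0.6]
gripper_width: 0.0507
finger_force: 0.0
```

step_arm:
  slide:
    - [0,1,0]
    - [0,1,0]
    - [0,1,0]
    - [0,1,0]
    - [0,1,0]
    - [0,1,0]
    - [0,1,0]
    - [0,1,0]
    - [0,0,0]
    - [0,0,0]
  twist: [0,0,0,0,0,0,0,0,0,0]

```text
t: 58.45
ee_pos: [0.6614, -0.2007, 0.1567]
tool_rot: [0.99, 0.144, -0.001, -0.001]
ft_force: [-0.3, 0.6, -0.5]
gripper_width: 0.0503
finger_force: 0.0
```

```bash
python3 - <<'E'
import fit,look; from plan import *
fit.RNG['amber']=(12,32,60)
t=shot('top','t12.png');d=shot('side','s12.png')
look.look('amber',.5286,.0951,16.6,.026,('top','side'))
im=d['color'].astype(int); m=(im[...,0]-im[...,1]>40)&(im[...,0]-im[...,2]>40)
ys,xs=np.nonzero(m[172:200,240:275]); print('red',xs.mean()+240,ys.mean()+172,len(xs))
for phi in(.25,.36,.46,.95,1.85):
    print(phi,proj(d,[*base2w(.078-.066*np.cos(phi)),.029+.066*np.sin(phi)]).round(1))
big=np.zeros((560,800,3),'uint8')
big[:,:]=0
a=cv2.resize(t['color'][150:255,70:175,::-1],None,fx=5,fy=5,interpolation=2); b=cv2.resize(d['color'][140:215,205:275,::-1],None,fx=3.9,fy=3.9,interpolation=2)
big[:a.shape[0],:a.shape[1]]=a; big[:b.shape[0],526:526+b.shape[1]]=b[:, :274]
cv2.imwrite('pics/n12.png',big)
E
```

```text
amber top [0.527  0.0931] 16.2 err 0.085
amber side [0.5374 0.0998] 12.5 err 0.375
red 247.70833333333334 192.27777777777777 72
0.25 [[250.5 187.8]]
0.36 [[251.  186.2]]
0.46 [[251.6 184.8]]
0.95 [[256.2 178.7]]
1.85 [[269.1 174.7]]
```

View pics/n12.png

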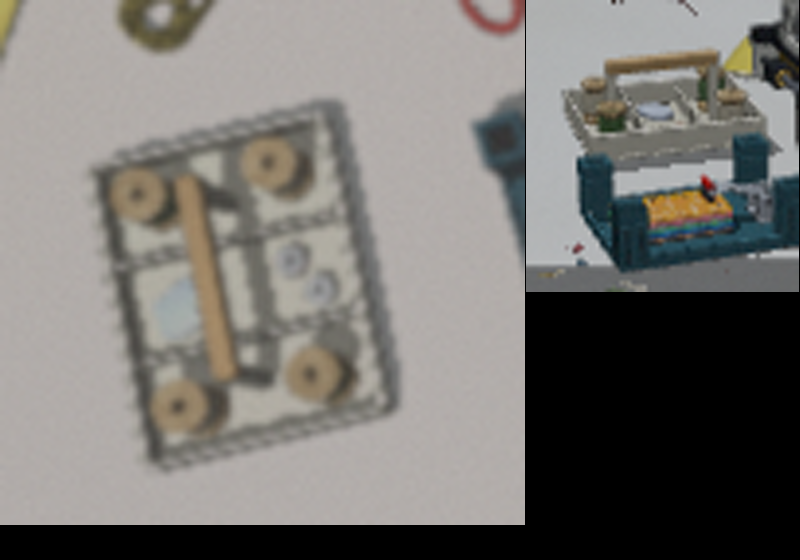

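The clip is down on the four-layer pile, with the red bar at crop (705,188). The caddy's handle ends are at crop (188,178) and (228,378), and its rim corners at about (97,170), (325,103), (385,405) and (155,460). Refining the caddy pose with both views.

```bash
cat > cad.py <<'E'
from fit import *; from plan import *
import fit as F
F.RNG['wood']=(8,22,75)
def cad(p0=(.51,.345,.23)):
    t=shot('top');d=shot('side')
    def bm(D,win):
        u0,v0,u1,v1=win; im=cv2.resize(D['color'][v0:v1,u0:u1],None,fx=S,fy=S,interpolation=cv2.INTER_CUBIC)
        h=cv2.cvtColor(im,cv2.COLOR_RGB2HSV); m=((h[...,0]>6)&(h[...,0]<24)&(h[...,1]>70)).astype('uint8')
        m=cv2.morphologyEx(m,cv2.MORPH_OPEN,np.ones((5,5))); n,l,s,_=cv2.connectedComponentsWithStats(m)
        return (l==1+s[1:,4].argmax()).astype('uint8')
    out=[]
    for n,D,w in(('top',t,(102,181,121,231)),('side',d,(220,148,262,164))):
        m=bm(D,w); ys,xs=np.nonzero(m)
        q,e=fit([(D,m,w)],BAR,p0); print(n,q.round(4),np.degrees(q[2]).round(1),'err',round(e,3),'area',m.sum()/16); out.append((D,m,w))
    q,e=fit(out,BAR,p0); print('both',q.round(4),np.degrees(q[2]).round(1),'err',round(e,3))
    return t,d
if __name__=='__main__':
    t,d=cad()
    P=[atz(t,np.array(u)/5+[70,150],z)[0] for u,z in(((97,170),.045),((325,103),.045),((385,405),.045),((155,460),.045),((188,178),.105),((228,378),.105))]
    P=np.array(P); print('rim',P.round(3),'centre',P[:4].mean(0).round(4),'bar centre',P[4:].mean(0).round(4),'yaw',np.degrees(np.arctan2(*(P[4]-P[5])[1::-1])).round(1),np.linalg.norm(P[4]-P[5]))
    e=P[0]-P[3],P[1]-P[2]; print([np.degrees(np.arctan2(v[1],v[0])).round(1) for v in e],[np.linalg.norm(v).round(3) for v in e])
E
python3 cad.py
```

```text
top [0.5234 0.3695 0.2718] 15.6 err 0.358 area 190.0625
side [0.5279 0.3601 0.1679] 9.6 err 0.379 area 97.875
both [0.5233 0.3692 0.2615] 15.0 err 0.378
rim [[0.602 0.462 0.045]
 [0.646 0.311 0.045]
 [0.442 0.265 0.045]
 [0.408 0.415 0.045]
 [0.585 0.38  0.105]
 [0.456 0.35  0.105]] centre [0.5246 0.3633 0.045 ] bar centre [0.5209 0.365  0.105 ] yaw 13.2 0.13225176719565335
[np.float64(13.5), np.float64(12.5)] [np.float64(0.2), np.float64(0.209)]
```

```bash
python3 plan.py w .5235 .3665 .12 14
```

```text
t 58.8 pos [ 0.6622 -0.2001  0.1576] ax 16.7 twist 0.31 slide [  0.06 -14.58   0.94] w 0.0505 q [ 0.02  0.59  0.34  1.49 -0.21  1.1  -0.87] F [ 0.7 -0.5  0.3]
```

step_arm:
  slide:
    - [0,0,0]
    - [0,-0.97,0]
    - [0,-0.97,0]
    - [0,-0.97,0]
    - [0,-0.97,0]
    - [0,-0.97,0]
    - [0,-0.97,0]
    - [0,-0.97,0]
    - [0,-0.97,0]
    - [0,-0.97,0]
    - [0,-0.97,0]
    - [0,-0.97,0]
    - [0,-0.97,0]
    - [0,-0.97,0]
    - [0,-0.97,0]
    - [0.06,-0.97,0]
    - [0,0,0.4]
    - [0,0,0.4]
    - [0,0,0]
    - [0,0,0]
  twist: [0.31,0,0,0,0,0,0,0,0,0,0,0,0,0,0,0,0,0,0,0]
  hand: 0

```text
t: 61.25
ee_pos: [0.5251, 0.3627, 0.1256]
tool_rot: [0.993, 0.12, 0.0, 0.0]
ft_force: [-0.4, 0.8, -0.9]
gripper_width: 0.0457
finger_force: 0.0
```

```bash
python3 plan.py w .5235 .3665 .045 14; python3 -c "
from cad import *
cad()"
```

```text
t 61.2 pos [0.5251 0.3627 0.1256] ax 13.8 twist -0.02 slide [-0.02 -0.1   2.01] w 0.0457 q [-0.81  0.52  0.22  1.66 -0.13  0.98 -1.87] F [-0.4  0.8 -0.9]
top [0.4486 0.3464 0.3772] 21.6 err 0.486 area 83.1875
side [0.5244 0.3582 0.174 ] 10.0 err 0.379 area 96.5
both [0.5254 0.3636 0.0747] 4.3 err 0.551
```

step_arm:
  slide:
    - [-0.02,-0.08,0.5]
    - [0,0,0.5]
    - [0,0,0.4]
    - [0,0,0.3]
    - [0,0,0.2]
    - [0,0,0.1]
    - [0,0,0]
    - [0,0,0]
  twist: [0,0,0,0,0,0,0,0]

```text
t: 62.35
ee_pos: [0.5233, 0.3673, 0.0462]
tool_rot: [0.993, 0.121, 0.0, -0.0]
ft_force: [0.6, -0.0, 1.0]
gripper_width: 0.0463
finger_force: 0.0
```

step_arm:
  slide:
    - [0,0,0]
    - [0,0,0]
    - [0,0,0]
    - [0,0,0]
    - [0,0,0]
    - [0,0,0]
  twist: [0,0,0,0,0,0]
  hand: 1
  grip_force: 40

```text
t: 63.1
ee_pos: [0.5228, 0.3676, 0.0457]
tool_rot: [0.993, 0.121, 0.0, -0.0]
ft_force: [-0.4, 2.4, 0.6]
gripper_width: 0.0152
finger_force: 40.0
```

step_arm:
  slide:
    - [0,0,-0.15]
    - [0,0,-0.3]
    - [0,0,-0.5]
    - [0,0,-0.5]
    - [0,0,-0.5]
    - [0,0,-0.4]
    - [0,0,-0.3]
    - [0,0,0]
    - [0,0,0]
    - [0,0,0]
  twist: [0,0,0,0,0,0,0,0,0,0]
  grip_force: 55

```text
t: 64.35
ee_pos: [0.5222, 0.3665, 0.1505]
tool_rot: [0.993, 0.121, -0.001, 0.0]
ft_force: [-0.5, 0.4, -5.6]
gripper_width: 0.0156
finger_force: 55.0
```

```bash
python3 plan.py b 0 0 150; python3 plan.py b 0 0 150 | tail -0; python3 - <<'E'
from cad import *
d=shot('side','s14.png')
s=robot.read_state(); p=np.array(s['ee_pos']); z=p[2]-.0457
w=(215,110,275,150)
h=cv2.cvtColor(d['color'],cv2.COLOR_RGB2HSV)
u,v=proj(d,[p[0],p[1],z+.096])[0]; print('pred bar',u,v)
w=(int(u)-28,int(v)-12,int(u)+28,int(v)+12)
im=cv2.resize(d['color'][w[1]:w[3],w[0]:w[2]],None,fx=S,fy=S,interpolation=cv2.INTER_CUBIC)
h=cv2.cvtColor(im,cv2.COLOR_RGB2HSV); m=((h[...,0]>6)&(h[...,0]<24)&(h[...,1]>70)).astype('uint8')
m=cv2.morphologyEx(m,cv2.MORPH_OPEN,np.ones((5,5)))
ys,xs=np.nonzero(m); print('wood cols',xs.min()/4+w[0],xs.max()/4+w[0],'rows',ys.min()/4+w[1],ys.max()/4+w[1])
c,sn=np.cos(np.radians(13.9)),np.sin(np.radians(13.9))
for a in(-.068,.068): print('pred end',a,proj(d,[p[0]+c*a,p[1]+sn*a,z+.096]).round(1))
E
```

```text
t 64.3 pos [0.5222 0.3665 0.1505] ax 13.9 twist -0.31 slide [-1.16  6.55  0.01] w 0.0156 q [-0.82  0.49  0.23  1.64 -0.12  1.03 -1.88] F [-0.5  0.4 -5.6]
pred bar 238.3268803083038 133.6648871628118
wood cols 218.75 260.5 rows 131.5 144.75
pred end -0.068 [[223.6 135. ]]
pred end 0.068 [[252.8 132.3]]Exception ignored on flushing sys.stdout:
BrokenPipeError: [Errno 32] Broken pipe
```

```bash
python3 - <<'E'
from cad import *
im=cv2.imread('pics/s14.png')[:,:,::-1].copy()
h=cv2.cvtColor(im,cv2.COLOR_RGB2HSV); m=(h[...,0]>6)&(h[...,0]<24)&(h[...,1]>60)
for r in range(126,146): print(r,''.join('#' if m[r,c] else '.' for c in range(212,268)))
print('start col 212')
E
```

```text
126 ........................................................
127 ........................................................
128 ........................................................
129 ........................................................
130 ........................................................
131 .......................................##...............
132 .......................##......###########..............
133 .............############......###########..............
134 .............############......###########..............
135 .............############......##.......................
136 .............##########...............#...#.............
137 ................#....................##...##............
138 .....................................##...#.............
139 .......#####............................................
140 ......######............................................
141 .......#####...............................###..........
142 ..........................................#######.......
143 ..........................................#######.......
144 ...........######..........................######.......
145 ...........#######...................##.................
start col 212
```

The caddy is lifted (5.6 N, 15.6 mm). Its bar centre is about 2–3 mm +x of the TCP, so I'll aim accordingly.

step_arm:
  slide:
    - [0,0,0]
    - [0,0,0]
    - [-0.06,0.3,0]
    - [-0.11,0.6,0]
    - [-0.13,0.7,0]
    - [-0.13,0.7,0]
    - [-0.13,0.7,0]
    - [-0.13,0.7,0]
    - [-0.13,0.7,0]
    - [-0.13,0.7,0]
    - [-0.12,0.6,0]
    - [-0.09,0.5,0]
    - [-0.07,0.35,0]
    - [0,0,0]
    - [0,0,0]
    - [0,0,0]
  twist: [-0.15,-0.16,0,0,0,0,0,0,0,0,0,0,0,0,0,0]

```text
t: 66.4
ee_pos: [0.5503, 0.1031, 0.1514]
tool_rot: [0.989, 0.145, -0.0, -0.0]
ft_force: [-0.3, 1.2, -5.2]
gripper_width: 0.0152
finger_force: 55.0
```

```bash
python3 plan.py b -3 0 127
```

```text
t 66.4 pos [0.5503 0.1031 0.1514] ax 16.7 twist 0.01 slide [-0.03  0.04  0.61] w 0.0152 q [-0.47  0.36  0.3   1.84 -0.13  0.96 -1.4 ] F [-0.3  1.2 -5.2]
```

step_arm:
  slide:
    - [-0.02,0.03,0.2]
    - [0,0,0.3]
    - [0,0,0.1]
    - [0,0,0]
    - [0,0,0]
    - [0,0,0]
  twist: [0,0,0,0,0,0]

```text
t: 67.15
ee_pos: [0.5504, 0.1005, 0.1279]
tool_rot: [0.99, 0.144, 0.0, -0.0]
ft_force: [-0.0, -0.2, -5.4]
gripper_width: 0.0159
finger_force: 55.0
```

```bash
python3 - <<'E'
from cad import *
d=shot('side','s15.png'); t=shot('top','t15.png'); s=robot.read_state(); p=np.array(s['ee_pos']); zo=p[2]-.0457; print(p,zo)
im=d['color']; h=cv2.cvtColor(im,cv2.COLOR_RGB2HSV)
teal=(h[...,0]>=85)&(h[...,0]<=112)&(h[...,1]>75); 
bar=(h[...,0]>6)&(h[...,0]<24)&(h[...,1]>60)
def line(m,r): return ''.join('#' if m[r,c] else '.' for c in range(205,295))
print('bar rows'); 
u,v=proj(d,[p[0],p[1],zo+.096])[0]; print(u,v)
for r in range(int(v)-4,int(v)+6): print(r,line(bar,r))
# brightness map of caddy near wall
g=im.astype(int).sum(2)//3
y=YAW
def P(x,yy,z,c=(.5526,.1022)): return proj(d,[c[0]+np.cos(y)*x-np.sin(y)*yy,c[1]+np.sin(y)*x+np.cos(y)*yy,z])[0].round(1)
for nm,x,yy in(('nearL',-.105,-.08),('nearR',.105,-.08),('farL',-.105,.08),('farR',.105,.08)):
    print(nm,'tray post top',P(x,yy,.068),'caddy wall bottom',P(x,yy,zo+.011),'wall top',P(x,yy,zo+.045))
cv2.imwrite('pics/n15.png',im[110:215,205:295,::-1])
np.set_printoptions(linewidth=400)
r0=int(P(-.105,-.08,zo+.028)[1]); print('row',r0,g[r0-2:r0+3,205:235]); 
r1=int(P(.105,-.08,zo+.028)[1]); print('row',r1,g[r1-2:r1+3,265:292])
for r in (192,196,200,204): print(r,line(teal,r))
E
```

```text
[0.55025687 0.10048517 0.12783103] 0.08213102827788485
bar rows
246.21904144612552 158.2067251337239
154 ......................................................................####................
155 ....................................................######..............###...............
156 .......................................#.......###########................###.............
157 ....................................####.......###########.................###............
158 .............................###########.......###########...................##...........
159 ..........................##############......##########......................#...........
160 ..........................##############............###...##..............................
161 ..........................###########...............###....#..............................
162 ...........................##.......................###...................................
163 ......................#...................................................................
nearL tray post top [228.2 194.2] caddy wall bott
[... 1172 characters left out ...]
 104 107 107 107 106 109 106 108 107 108 141 176 176 177 176 177 176 177 175 177 176 176 176 176]
 [107 108 108 108 108 108 108 107 108 106 107 108 109 142 177 177 177 175 177 176 176 177 177 177 176 177 176]
 [106 108 108 107 108 108 107 107 107 107 107 108 107 143 176 178 177 177 177 176 177 177 176 176 177 176 130]]
192 ..............#######.########.......................####.......#########.................
196 ...............################....................#.######....########.#.................
200 ..................#####################..........########################.................
204 .....................######################################...............................
```

In the side view the hovering caddy's near wall runs from column 227.5 to 278.0. Perfect alignment would be 227.9 to 278.2, so x is good to about 1 mm. Two clip pinches put the tray's y at about 0.1025, so I'll shift +2 mm in y and lower slowly.

step_arm:
  slide:
    - [0,-0.05,0]
    - [0,0,0.1]
    - [0,0,0.1]
    - [0,0,0.1]
    - [0,0,0.06]
    - [0,0,0]
    - [0,0,0]
  twist: [0,0,0,0,0,0,0]

```text
t: 68.12
ee_pos: [0.5496, 0.1023, 0.1132]
tool_rot: [0.99, 0.144, 0.0, -0.0]
ft_force: [-0.8, 0.1, -6.0]
gripper_width: 0.0157
finger_force: 55.0
```

step_arm:
  slide:
    - [0,0,0.05]
    - [0,0,0.05]
    - [0,0,0]
  twist: [0,0,0]

```text
t: 68.5
ee_pos: [0.5493, 0.1022, 0.1089]
tool_rot: [0.99, 0.144, -0.0, 0.0]
ft_force: [0.5, 0.0, -6.6]
gripper_width: 0.0156
finger_force: 55.0
```

step_arm:
  slide:
    - [0,0,0.05]
    - [0,0,0.04]
    - [0,0,0]
  twist: [0,0,0]

```text
t: 68.88
ee_pos: [0.5494, 0.1021, 0.1053]
tool_rot: [0.99, 0.144, -0.0, 0.0]
ft_force: [-0.5, -0.4, -5.5]
gripper_width: 0.0153
finger_force: 55.0
```

step_arm:
  slide:
    - [0,0,0.04]
    - [0,0,0.03]
    - [0,0,0]
    - [0,0,0]
  twist: [0,0,0,0]

```text
t: 69.38
ee_pos: [0.5495, 0.1022, 0.1027]
tool_rot: [0.99, 0.144, 0.0, 0.0]
ft_force: [0.0, -1.0, -5.0]
gripper_width: 0.0155
finger_force: 55.0
```

step_arm:
  slide:
    - [0,0,0.03]
    - [0,0,0.02]
    - [0,0,0]
    - [0,0,0]
  twist: [0,0,0,0]

```text
t: 69.88
ee_pos: [0.5496, 0.1022, 0.1026]
tool_rot: [0.99, 0.144, 0.0, -0.0]
ft_force: [-5.5, -2.6, 10.6]
gripper_width: 0.0155
finger_force: 55.0
```

Load transferred at a reported z of 0.1026, which is exactly the seated height. Releasing.

step_arm:
  slide:
    - [0,0,-0.04]
    - [0,0,0]
    - [0,0,0]
    - [0,0,0]
    - [0,0,-0.3]
    - [0,0,-0.6]
    - [0,0,-0.8]
    - [0,0,-0.8]
    - [0,0,0]
  twist: [0,0,0,0,0,0,0,0,0]
  hand: 0

```text
t: 71.0
ee_pos: [0.5519, 0.1027, 0.2059]
tool_rot: [0.99, 0.144, 0.003, -0.001]
ft_force: [0.3, 0.3, -0.3]
gripper_width: 0.0458
finger_force: 0.0
```

step_arm:
  slide:
    - [0,1,0]
    - [0,1,0]
    - [0,1,0]
    - [0,1,0]
    - [0,1,0]
    - [0,1,0]
    - [0,1,0]
    - [0,1,0]
    - [0,0,0]
    - [0,0,0]
  twist: [0,0,0,0,0,0,0,0,0,0]

```text
t: 72.25
ee_pos: [0.6402, -0.2036, 0.2014]
tool_rot: [0.99, 0.144, -0.001, -0.001]
ft_force: [0.0, 0.1, -0.4]
gripper_width: 0.0461
finger_force: 0.0
```

```bash
python3 - <<'E'
from cad import *
d=shot('side','s16.png'); t=shot('top','t16.png'); im=d['color']
h=cv2.cvtColor(im,cv2.COLOR_RGB2HSV); bar=(h[...,0]>6)&(h[...,0]<24)&(h[...,1]>60)
m=bar[150:185,215:275]; 
c,s=np.cos(YAW),np.sin(YAW)
for a in(-.068,.068): print('pred bar end seated',proj(d,[.5526+c*a,.1022+s*a,.153]).round(1),'top',proj(t,[.5526+c*a,.1022+s*a,.162]).round(1))
for r in range(154,176): print(r,''.join('#' if bar[r,k] else '.' for k in range(215,285)))
h=cv2.cvtColor(t['color'],cv2.COLOR_RGB2HSV); b=((h[...,0]>6)&(h[...,0]<24)&(h[...,1]>60)).astype('uint8')
n,l,st,ce=cv2.connectedComponentsWithStats(b[150:240,150:240])
for i in range(1,n):
    if st[i,4]>60:
        ys,xs=np.nonzero(l==i); print(st[i],ce[i]+150,cv2.minAreaRect(np.c_[xs+150,ys+150].astype('float32')))
def red(): pass
r=(im[...,0].astype(int)-im[...,1]>40)&(im[...,0].astype(int)-im[...,2]>40); ys,xs=np.nonzero(r[180:196,244:262]); print('clip red',xs+244,ys+180)
E
```

```text
pred bar end seated [[230.8 166. ]] top [[198.1 212.8]]
pred bar end seated [[262.6 161.9]] top [[185.7 171. ]]
154 ........................................................###...........
155 ........................................................##............
156 ........................................................##............
157 .........................................................#............
158 ......................................................................
159 ......................................................................
160 ............................................#.#.......................
161 ......................................##########......................
162 ..............................##################......................
163 ......................##########################......................
164 ................###############################.......................
165 ................########################.####...#.....................
166 ................###############............##.........................
167 .........
[... 881 characters left out ...]
16  41 211] [192.1943128  193.16113744] ((192.17654418945312, 193.09585571289062), (42.61325454711914, 5.18461275100708), 73.49563598632812)
[59 57 10 11 87] [213.56321839 212.26436782] ((213.5, 212.0), (10.0, 9.0), 90.0)
[32 65 11 12 95] [187.         220.44210526] ((187.00001525878906, 220.50003051757812), (10.60660171508789, 9.192388534545898), 45.0)
clip red [254 255 244 245 246 248 249 250 251 252 253 255 256 244 245 246 249 250
 251 254 255 256 244 246 247 249 250 251 253 254 255 256 257 244 245 246
 247 249 250 251 252] [191 191 192 192 192 192 192 192 192 192 192 192 192 193 193 193 193 193
 193 193 193 193 194 194 194 194 194 194 194 194 194 194 194 195 195 195
 195 195 195 195 195]
```

```bash
python3 -c "
from bench import robot
print(robot.close_job())"
```

```text
the job is handed in; nothing more can be done
None
```

I handed the job in: four templates (blue, green, pink, amber; no violet on the worktop) are stacked on the cork bed with the clip down, and the caddy is seated at the expected height. The judge returned no result, so pass or fail is not confirmed.

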